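# Put the dried chip carriers away in the dry-storage drawer

### The job

Clear the drying rack: open the drawer of the dry-storage cabinet, lift every black chip carrier off its peg so that it clears the upturned tip without being forced against the peg, and stand each upright, grip bar up, right down in a slot of its own in the drawer's blue comb. Stand the white desiccant canister in the empty bay beside the comb as well, then push the drawer fully shut. Leave the mouse, the slide box and the tweezers where they are.

Things in the scene. Friction and masses are not known exactly. Their poses are not given: they have to be found in the camera images.
- rack: Fixed drying rack. Origin on the bench below the middle of its round cross bar (16 mm thick, axis 130 mm up, along the rack's y, on two posts at y = +-168 mm). Five pegs point to the rack's -x at y = -132, -66, 0, 66, 132 mm. Each carrier hangs on its own peg, 36 to 48 mm in front of the bar's axis; some pegs are empty. White drip tray below, x = -105 to 25 mm, 14 mm high. Nothing rises above the bar but carriers.
- peg0_tip (a point): Upturned tip of peg 0, a 6 mm round steel rod (point on its axis; axes as the rack's). The peg runs level, axis 130 mm above the bench, from the bar to 9 mm short of the tip, then bends up 45 degrees; the tip's top is 9 mm above the level part's top.
- peg1_tip (a point): Upturned tip of peg 1, a 6 mm round steel rod (point on its axis; axes as the rack's). The peg runs level, axis 130 mm above the bench, from the bar to 9 mm short of the tip, then bends up 45 degrees; the tip's top is 9 mm above the level part's top.
- peg2_tip (a point): Upturned tip of peg 2, a 6 mm round steel rod (point on its axis; axes as the rack's). The peg runs level, axis 130 mm above the bench, from the bar to 9 mm short of the tip, then bends up 45 degrees; the tip's top is 9 mm above the level part's top.
- peg3_tip (a point): Upturned tip of peg 3, a 6 mm round steel rod (point on its axis; axes as the rack's). The peg runs level, axis 130 mm above the bench, from the bar to 9 mm short of the tip, then bends up 45 degrees; the tip's top is 9 mm above the level part's top.
- peg4_tip (a point): Upturned tip of peg 4, a 6 mm round steel rod (point on its axis; axes as the rack's). The peg runs level, axis 130 mm above the bench, from the bar to 9 mm short of the tip, then bends up 45 degrees; the tip's top is 9 mm above the level part's top.
- carrier0_mid (a point): Black chip carrier (absent: None), 70 g: plate 12 thick (x), 56 wide (y), 118 mm tall (z, up as hung); point = its centre, 59 mm above the lower edge. From the lower edge: frame to 64 mm; neck with hang hole 24 mm wide, 64 to 90 mm; grip bar with green ribs, 44 mm wide, 90 to 118 mm. Hung, the hole's top edge rests on the peg; lifted 9 to 20 mm (best 14 to 15) it slides straight off over the tip.
- carrier1_mid (a point): Black chip carrier (absent: None), 70 g: plate 12 thick (x), 56 wide (y), 118 mm tall (z, up as hung); point = its centre, 59 mm above the lower edge. From the lower edge: frame to 64 mm; neck with hang hole 24 mm wide, 64 to 90 mm; grip bar with green ribs, 44 mm wide, 90 to 118 mm. Hung, the hole's top edge rests on the peg; lifted 9 to 20 mm (best 14 to 15) it slides straight off over the tip.
- carrier2_mid (a point): Black chip carrier (absent: None), 70 g: plate 12 thick (x), 56 wide (y), 118 mm tall (z, up as hung); point = its centre, 59 mm above the lower edge. From the lower edge: frame to 64 mm; neck with hang hole 24 mm wide, 64 to 90 mm; grip bar with green ribs, 44 mm wide, 90 to 118 mm. Hung, the hole's top edge rests on the peg; lifted 9 to 20 mm (best 14 to 15) it slides straight off over the tip.
- carrier3_mid (a point): Black chip carrier (absent: None), 70 g: plate 12 thick (x), 56 wide (y), 118 mm tall (z, up as hung); point = its centre, 59 mm above the lower edge. From the lower edge: frame to 64 mm; neck with hang hole 24 mm wide, 64 to 90 mm; grip bar with green ribs, 44 mm wide, 90 to 118 mm. Hung, the hole's top edge rests on the peg; lifted 9 to 20 mm (best 14 to 15) it slides straight off over the tip.
- carrier4_mid (a point): Black chip carrier (absent: None), 70 g: plate 12 thick (x), 56 wide (y), 118 mm tall (z, up as hung); point = its centre, 59 mm above the lower edge. From the lower edge: frame to 64 mm; neck with hang hole 24 mm wide, 64 to 90 mm; grip bar with green ribs, 44 mm wide, 90 to 118 mm. Hung, the hole's top edge rests on the peg; lifted 9 to 20 mm (best 14 to 15) it slides straight off over the tip.
- cabinet: Fixed white cabinet, 326 wide (y), 155 high, 175 mm deep (x). Origin on the bench at the middle of its face; x points into it. One drawer slides out to -x. Its opening is 147 mm high, so carriers pass only when right down in their slots. Drawer: front 15 mm thick, top 146 mm above the bench; floor 18 mm above the bench, 145 mm long inside; side and rear walls 50 mm above the floor.
- drawer (a joint): How far the drawer is pulled out, in m: 0 fully shut, 0.150 fully out. It slides along the cabinet's x (opens to -x), with about 2 N of friction and no spring; it stays where it is left.
- handle (a point): Middle of the drawer's round steel bar handle, 12 mm thick, 110 mm long along the cabinet's y, 118 mm above the bench, 48 mm in front of the drawer's front. Moves with the drawer; axes as the cabinet's.
- slot0 (a point): Slot 0 of the drawer's blue comb; moves with the drawer, axes as the cabinet's. The point is the middle of the slot on the drawer's floor, 72.5 mm behind the drawer front's inner side. The slot runs along x, 17 mm wide (y), 145 mm long, between teeth 58 mm high with rounded tops; the next slot is 44 mm on in y. A carrier stands in it, its width along the slot, 60 mm of it above the teeth.
- slot1 (a point): Slot 1 of the drawer's blue comb; moves with the drawer, axes as the cabinet's. The point is the middle of the slot on the drawer's floor, 72.5 mm behind the drawer front's inner side. The slot runs along x, 17 mm wide (y), 145 mm long, between teeth 58 mm high with rounded tops; the next slot is 44 mm on in y. A carrier stands in it, its width along the slot, 60 mm of it above the teeth.
- slot2 (a point): Slot 2 of the drawer's blue comb; moves with the drawer, axes as the cabinet's. The point is the middle of the slot on the drawer's floor, 72.5 mm behind the drawer front's inner side. The slot runs along x, 17 mm wide (y), 145 mm long, between teeth 58 mm high with rounded tops; the next slot is 44 mm on in y. A carrier stands in it, its width along the slot, 60 mm of it above the teeth.
- slot3 (a point): Slot 3 of the drawer's blue comb; moves with the drawer, axes as the cabinet's. The point is the middle of the slot on the drawer's floor, 72.5 mm behind the drawer front's inner side. The slot runs along x, 17 mm wide (y), 145 mm long, between teeth 58 mm high with rounded tops; the next slot is 44 mm on in y. A carrier stands in it, its width along the slot, 60 mm of it above the teeth.
- slot4 (a point): Slot 4 of the drawer's blue comb; moves with the drawer, axes as the cabinet's. The point is the middle of the slot on the drawer's floor, 72.5 mm behind the drawer front's inner side. The slot runs along x, 17 mm wide (y), 145 mm long, between teeth 58 mm high with rounded tops; the next slot is 44 mm on in y. A carrier stands in it, its width along the slot, 60 mm of it above the teeth.
- bay (a point): Middle of the floor of the open bay beside the comb, on the drawer's +y side: 145 mm long (x), 92 mm wide (y), for the canister. Moves with the drawer, axes as the cabinet's.
- canister_mid (a point): Desiccant canister, a white upright cylinder with a blue band and orange top, 60 mm across and 84 mm tall, 160 g (its weight sits low), standing on the bench. The point is its centre, 42 mm above its underside; z along its axis.
- mouse: Bystander: black computer mouse, 105 x 60 x 28 mm. Origin at the centre of its underside.
- slidebox: Bystander: flat black slide box, 95 x 145 x 34 mm. Origin at the centre of its underside.
- tweezers: Bystander: steel tweezers lying flat, 125 mm long along y, 8 mm high. Origin at the centre of the underside.

How it is judged (in metres and radians):
On the way, in this order (a step that is already met when the one before it is completed fails the run):
1. the drawer is pulled out (value of joint drawer above 0.11 m), for 0.2 s.
2. with the drawer out, every carrier stands in the comb and the canister in the bay (z of carrier0_mid in the frame of slot0 between 0.052 and 0.066 m and x of carrier0_mid in the frame of slot0 between -0.05 and 0.05 m and y of each of carrier0_mid, carrier1_mid, carrier2_mid, carrier3_mid, carrier4_mid in the frame of slot0 above -0.015 m and y of each of carrier0_mid, carrier1_mid, carrier2_mid, carrier3_mid, carrier4_mid in the frame of slot4 below 0.015 m and angle between each of carrier0_mid, carrier1_mid, carrier2_mid, carrier3_mid, carrier4_mid's own z axis and vertical below 0.2 rad and z of carrier1_mid in the frame of slot0 between 0.052 and 0.066 m and x of carrier1_mid in the frame of slot0 between -0.05 and 0.05 m and z of carrier2_mid in the frame of slot0 between 0.052 and 0.066 m and x of carrier2_mid in the frame of slot0 between -0.05 and 0.05 m and z of carrier3_mid in the frame of slot0 between 0.052 and 0.066 m and x of carrier3_mid in the frame of slot0 between -0.05 and 0.05 m and z of carrier4_mid in the frame of slot0 between 0.052 and 0.066 m and x of carrier4_mid in the frame of slot0 between -0.05 and 0.05 m and z of canister_mid in the frame of bay between 0.036 and 0.05 m and x of canister_mid in the frame of bay between -0.05 and 0.05 m and y of canister_mid in the frame of bay between -0.03 and 0.03 m and angle between canister_mid's own z axis and vertical below 0.15 rad and value of joint drawer above 0.06 m), for 0.2 s.
At the end, for the whole second after the job is handed in: The drawer is shut to within 6 mm; in it every carrier stands upright (within 0.2 rad), grip bar up, on the drawer's floor in a slot of the comb, the canister stands upright (within 0.15 rad) on the floor of the bay, and all are at rest (z of carrier0_mid in the frame of slot0 between 0.052 and 0.066 m and x of carrier0_mid in the frame of slot0 between -0.05 and 0.05 m and y of each of carrier0_mid, carrier1_mid, carrier2_mid, carrier3_mid, carrier4_mid in the frame of slot0 above -0.015 m and y of each of carrier0_mid, carrier1_mid, carrier2_mid, carrier3_mid, carrier4_mid in the frame of slot4 below 0.015 m and angle between each of carrier0_mid, carrier1_mid, carrier2_mid, carrier3_mid, carrier4_mid's own z axis and vertical below 0.2 rad and z of carrier1_mid in the frame of slot0 between 0.052 and 0.066 m and x of carrier1_mid in the frame of slot0 between -0.05 and 0.05 m and z of carrier2_mid in the frame of slot0 between 0.052 and 0.066 m and x of carrier2_mid in the frame of slot0 between -0.05 and 0.05 m and z of carrier3_mid in the frame of slot0 between 0.052 and 0.066 m and x of carrier3_mid in the frame of slot0 between -0.05 and 0.05 m and z of carrier4_mid in the frame of slot0 between 0.052 and 0.066 m and x of carrier4_mid in the frame of slot0 between -0.05 and 0.05 m and z of canister_mid in the frame of bay between 0.036 and 0.05 m and x of canister_mid in the frame of bay between -0.05 and 0.05 m and y of canister_mid in the frame of bay between -0.03 and 0.03 m and angle between canister_mid's own z axis and vertical below 0.15 rad and value of joint drawer below 0.006 m and linear speed of each of carrier0, carrier1, carrier2, carrier3, carrier4, canister below 0.03 m/s); the robot touches nothing.
It fails at once if a carrier is forced against its peg or the rack (over 20 N) (contact force between any of carrier0, carrier1, carrier2, carrier3, carrier4 and rack above 20 N).
It fails at once if a bystander is moved more than 30 mm (distance of any of mouse, slidebox, tweezers from where it was at the start of the episode above 0.03 m).
Of carrier0, carrier1, carrier2, carrier3, carrier4 only 3 to 5 are there at a start; the rules pass over those that are not, and their reading is None.
At some moment in a run one of canister may be knocked a few centimetres aside while the robot is not near it.
It also fails if it takes over 210 s, if anything falls off the work surface, if the arm or the gripper's body presses on something with over 40 N, if the wrist force passes 120 N, or if a joint passes its speed limit or range.

### The arm

A 6-joint arm with a two-finger parallel gripper is mounted at the origin on the work surface. World frame = base frame: x ahead of the robot, y to its left, z up, the work surface at z = 0. Lengths are in mm, angles in rad, forces in N, time in s.
With the tool pointing down it reaches from about 275 to 750 mm from the base axis. Payload 10.2 kg.
Tool frame: the origin (TCP) lies between the finger pads; the fingertips stand 17 mm ahead of it and the grasp point (between the pads) lies 2 mm behind it; y points along the fingers, x is the direction in which the jaws open and shut, and the axes are right-handed (so a half turn about y gives the same grasp; the last joint's range is limited). The gripper opens to 85 mm and grips with 20 to 120 N. Pads are 22 mm wide; open, the fingers measure 114 mm over their backs; the gripper's body (76 mm by 85 mm) begins 54 mm behind the grasp point. The pads swing forward as they close: fully open they stand 13 mm farther back than shut.
Start: joints at [-1.371, 0.313, 1.498, -0, 1.331, -0.223], TCP at [215.404, -478.782, 248.294] pointing down, gripper open.
Joint ranges: [-2.94, 2.94], [-0.97, 2.17], [0.19, 2.56], [-1.23, 4.37], [0.02, 3.11], [-2.88, 2.88]. Speed limits (rad/s): [2.39, 2.39, 3.01, 3.14, 3.14, 3.14].

### API

Orientations are given as a unit quaternion [w, x, y, z].
In Python, from rig import ctrl gives the robot as it stands.
- The arm moves only by the tool jog_arm, never from a script. Its argument "targets" is a list of rows, each an object with "offset": the shift along the tool's x, y, z in m, a list of three; "yaw": the turn about the tool's y in rad. In form: [{"offset": [dx, dy, dz], "yaw": yaw}, ...]. A call has 1 to 12 rows; each row is the pose to reach, as a shift and turn from the pose measured when the call began, along the tool's axes at that moment; what a row does not reach only later rows make up. A row lasts 1/12 s, in which the tool goes at most 41.7 mm and 7.16 degrees, less where a joint would pass 70% of its speed; a pose out of reach is approached as far as the arm can. A call with a gripper value outside its range is refused whole. "fingers" is the finger opening in m, from 0 to 0.0854, set as the call begins (left out, the last holds). The fingers move at their own pace and stop on an object; "grip_force" is the grip in N (left out, the last holds). Time passes only in rows, so rows that repeat a pose let the fingers close. It gives the time, the measured TCP pose, the force and the opening at its end, in the units of the state.
- ctrl.sense(): the state, without advancing time (a new reading comes with each control period).
- ctrl.capture(name): name is "side" or "top"; returns a dict with "img" (420x560x3 uint8, red, green, blue), "intrinsics" (3x3 intrinsics, pixels), "T" (4x4, takes a point from camera to world coordinates). Camera axes: x right, y up, looking along -z (the intrinsics and any distortion apply to the point x, -y, -z); pixel columns grow to the right and rows downward; lengths in mm; the calibration is good to about 2 mm. A picture is of the moment at which its call begins. There is no depth.
- ctrl.finish_job(): hands the job in, once; it reports no verdict.
Trained networks look in the newest picture that a camera, given by its name, has taken for a name from the list of things; names that differ only in an ending like _2 or _b are one class to them, and where a whole thing is asked for, a point or a joint stands for the part that bears it (a point fixed in the world has none). Each returns a list of dicts, best first, with "score" (0 to 1); they miss things now and then, are a little off and sometimes report something else, mostly with a low value. They report only what shows in the picture. A call takes as long as a camera call.
- ctrl.boxes_of(camera, target): "box" ([left, top, right, bottom] in pixels, round what is visible of it).
- ctrl.regions_of(camera, target): "region" (420x560 bool, what is visible of it) and "box" ([left, top, right, bottom] in pixels, round what is visible of it).
The state is a dict: "time_s": time; "joints": joint angles; "dq": joint speeds; "tau": joint torques, N m; "eef_pos": TCP position; "ee_rot": TCP orientation; "force": force on the tool from outside, world axes, zero at the start; "wrist_torque": the same for the moment, N m; "grip_width": opening from 0.0 (shut) to 1.0 (fully open).
Only numpy, scipy, OpenCV 4.12 (cv2) and the standard library are available. Lean on these libraries where they do the work, as an engineer would, in place of code of your own. Each camera call takes 0.05 s, during which the arm holds its last target.

## Working session

There is one attempt and no reset: what is moved stays moved. The work goes in short steps, Python scripts to look and compute and a tool call to move; the robot and the scene stay as the last step left them, time stands still between calls to the robot, and variables do not carry over. Pictures are saved under pics/ and viewed, and the job is handed in when it is done.

Besides the shell and the picture viewer there is one more tool, called by a JSON object that holds its "method" and its "body", one argument or row to a line. jog_arm: Moves the arm, as the interface text tells. Its arguments: {"type":"object","properties":{"targets":{"type":"array"},"fingers":{"type":"number"},"grip_force":{"type":"number"}},"required":["targets"]}

```bash
ls; mkdir -p pics
python3 - <<'E'
from rig import ctrl
import cv2
s=ctrl.sense();print(s)
for n in ("side","top"):
    c=ctrl.capture(n);print(n,c["intrinsics"],c["T"].round(4) if hasattr(c["T"],"round") else c["T"], [k for k in c])
    cv2.imwrite(f"pics/{n}0.png",c["img"][:,:,::-1])
E
```

```text
pics
{'time_s': 0.0, 'joints': array([-1.37142725e+00,  3.13443387e-01,  1.49844798e+00,  1.55491415e-05,
        1.33100189e+00, -2.23365557e-01]), 'dq': array([-7.34445625e-04,  1.65597443e-03, -5.74598272e-04, -1.83125615e-05,
        1.95267469e-04,  6.70356963e-04]), 'tau': array([-5.87933046e-04, -4.12262821e+01, -2.59741312e+01, -2.52825512e-04,
        4.12146954e-03,  9.47549154e-06]), 'eef_pos': array([ 215.34448445, -478.53990764,  247.73434708]), 'ee_rot': array([ 0.5941029 , -0.59343738,  0.38429242, -0.38365761]), 'force': array([-0.19054144, -0.09732483, -0.13165468]), 'wrist_torque': array([ 0.02797038,  0.05212242, -0.03623513]), 'grip_width': 1.0019016577382513}
side [[533.2716459    0.         288.39701653]
 [  0.         533.2716459  208.35636637]
 [  0.           0.           1.        ]] [[ 8.6370000e-01  3.9310000e-01 -3.1540000e-01 -5.4718000e+00]
 [-5.0390000e-01  6.6220000e-01 -5.5460000e-01 -8.9329840e+02]
 [-9.1000000e-03  6.3790000e-01  7.7000000e-01  1.3441578e+03]
 [ 0.0000000e+00  0.0000000e+00  0.0000000e+00  1.0000000e+00]] ['img', 'intrinsics', 'T']
top [[387.80396931   0.         275.6758873 ]
 [  0.         387.80396931 210.22661956]
 [  0.           0.           1.        ]] [[-3.0000000e-03  9.9400000e-01 -1.0930000e-01  4.0306650e+02]
 [-9.9990000e-01 -1.7000000e-03  1.1400000e-02  7.2104000e+00]
 [ 1.1200000e-02  1.0930000e-01  9.9390000e-01  1.1918332e+03]
 [ 0.0000000e+00  0.0000000e+00  0.0000000e+00  1.0000000e+00]] ['img', 'intrinsics', 'T']
```

View pics/side0.png

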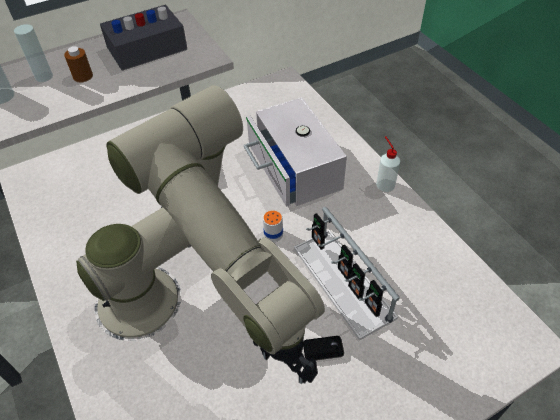

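View pics/top0.png

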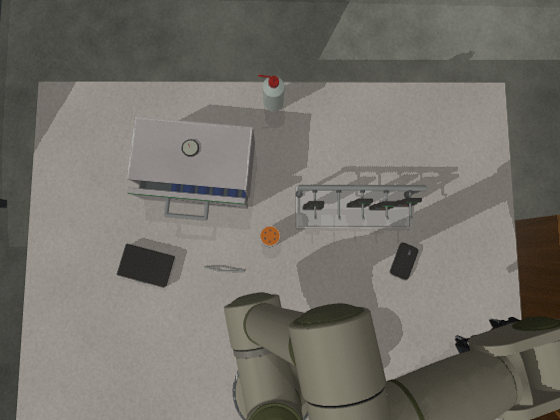

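```bash
cat > h.py <<'E'
import numpy as np, cv2
from rig import ctrl
from scipy.spatial.transform import Rotation as R
def cap(n,save=None,crop=None,k=1):
    c=ctrl.capture(n); im=c["img"][:,:,::-1].copy()
    if save:
        o=im
        if crop: x0,y0,x1,y1=crop; o=im[y0:y1,x0:x1]
        o=cv2.resize(o,None,fx=k,fy=k,interpolation=cv2.INTER_CUBIC); cv2.imwrite(f"pics/{save}.png",o)
    return c
def proj(c,P):
    P=np.atleast_2d(P).astype(float); T=np.asarray(c["T"]); q=(P-T[:3,3])@T[:3,:3]
    q=q*[1,-1,-1]; K=np.asarray(c["intrinsics"]); p=q@K.T
    return p[:,:2]/p[:,2:]
def unproj(c,uv,z):
    uv=np.atleast_2d(uv).astype(float); T=np.asarray(c["T"]);K=np.asarray(c["intrinsics"])
    d=np.c_[uv,np.ones(len(uv))]@np.linalg.inv(K).T; d=d*[1,-1,-1]; d=d@T[:3,:3].T
    t=(z-T[2,3])/d[:,2]; return T[:3,3]+d*t[:,None]
def frame(x,y,a):
    return lambda P:(np.atleast_2d(P)@R.from_euler('z',a).as_matrix().T+[x,y,0])
def pose():
    s=ctrl.sense(); q=s["ee_rot"]; return np.array(s["eef_pos"]),R.from_quat([q[1],q[2],q[3],q[0]]),s
def to(xyz,jaw=None):
    """print offset(m, tool axes) and yaw to bring TCP to xyz mm, tool x along world angle jaw (mod pi)"""
    p,r,s=pose(); M=r.as_matrix()
    off=M.T@(np.array(xyz)-p)/1000
    cur=np.arctan2(M[1,0],M[0,0])
    out=""
    if jaw is not None:
        d=(jaw-cur+np.pi/2)%np.pi-np.pi/2   # world z turn; tool y is down => yaw=-d
        out=f" yaw {-d:.4f} (q6 {s['joints'][5]:.2f})"
    print("off",off.round(4),out,"dist",np.linalg.norm(off).round(3),"tcp",p.round(1),"jaw",round(cur,4),"down",M[:,1].round(4),"t",round(s['time_s'],2),"F",np.round(s['force'],1),"g",round(85.4*s['grip_width'],1))
E
python3 - <<'E'
from h import *
for n,cr in (("side",(240,90,400,350)),("top",(110,100,440,290))):
    c=cap(n,n+"1",cr,2.4 if n=="top" else 2.3)
    for t in ("rack","carrier0_mid","peg0_tip","cabinet","drawer","handle","canister_mid","slot0","bay","slidebox","tweezers","mouse"):
        print(n,t,[(np.round(d["box"],1).tolist(),round(d["score"],2)) for d in ctrl.boxes_of(n,t)])
print(pose()[1].as_matrix().round(3))
E
```

```text
side rack [([295.0, 206.2, 400.6, 340.3], 0.84)]
side carrier0_mid [([363.8, 278.1, 379.8, 315.9], 0.62)]
side peg0_tip [([293.9, 208.1, 400.5, 341.5], 0.89)]
side cabinet [([241.6, 97.2, 346.3, 208.5], 0.78)]
side drawer [([363.8, 280.1, 381.1, 316.2], 0.66), ([244.4, 113.3, 298.0, 205.1], 0.57)]
side handle [([245.4, 116.1, 296.6, 204.8], 0.78), ([294.3, 208.2, 403.1, 340.6], 0.68)]
side canister_mid [([264.6, 210.5, 282.0, 240.9], 0.87)]
side slot0 [([242.6, 118.2, 296.9, 207.4], 0.98), ([295.1, 207.0, 397.0, 341.4], 0.7)]
side bay [([244.3, 119.1, 299.5, 204.6], 0.95)]
side slidebox []
side tweezers []
side mouse [([304.8, 337.2, 343.6, 358.9], 0.95), ([245.6, 114.3, 296.9, 204.9], 0.71)]
top rack [([293.2, 183.9, 425.7, 227.9], 0.9), ([120.4, 243.1, 172.1, 289.4], 0.3)]
top carrier0_mid [([397.3, 197.8, 419.9, 207.6], 0.6)]
top peg0_tip [([291.2, 185.0, 426.4, 231.5], 0.92)]
top cabinet [([125.8, 118.8, 253.9, 222.9], 0.82), ([206.6, 268.1, 240.5, 270.1], 0.54)]
top drawer [([126.4, 178.3, 247.6, 221.2], 0.9)]
top handle [([129.9, 182.4, 246.1, 224.0], 0.79), ([293.0, 185.0, 426.3, 230.7], 0.54)]
top canister_mid [([260.0, 227.4, 280.1, 245.3], 0.77)]
top slot0 [([126.2, 181.3, 245.1, 222.5], 0.66), ([296.4, 184.4, 427.2, 225.9], 0.26)]
top bay [([129.6, 181.8, 246.2, 223.1], 0.61)]
top slidebox [([294.4, 185.7, 427.0, 227.6], 0.72), ([118.3, 245.1, 173.7, 288.5], 0.6)]
top tweezers [([209.6, 266.7, 242.1, 270.4], 0.52)]
top mouse [([390.0, 240.9, 416.7, 282.1], 0.82), ([125.1, 181.0, 247.2, 219.8], 0.58)]
[[ 0.41  -0.     0.912]
 [-0.912 -0.     0.41 ]
 [-0.    -1.    -0.   ]]
```

```bash
ls pics
```

```text
side0.png
side1.png
top0.png
top1.png
```

View pics/top1.png

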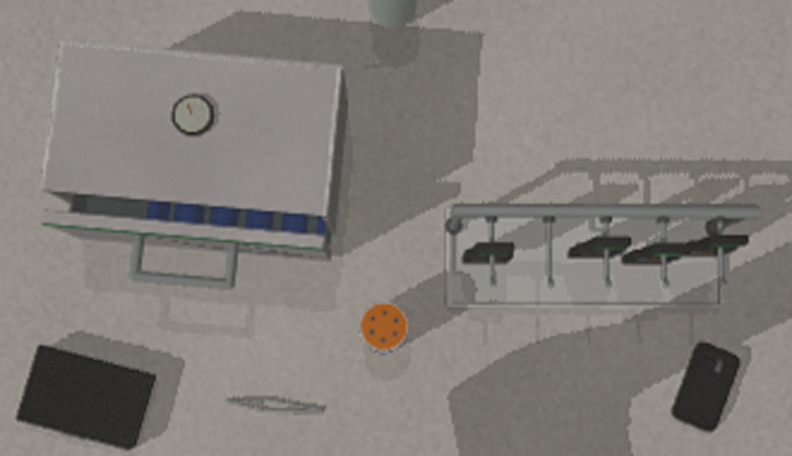

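View pics/side1.png

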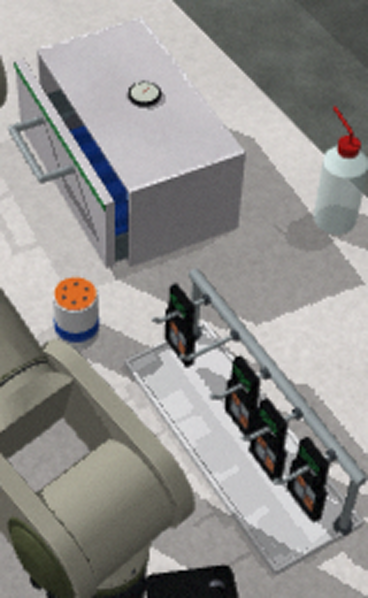

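```bash
cat > fit.py <<'E'
from h import *
from scipy.optimize import least_squares
t=ctrl.capture("top"); s=ctrl.capture("side")
tc=lambda u,v:np.array([u,v])/2.4+[110,100]-[0.3,0.3]
sc=lambda u,v:np.array([u,v])/2.3+[240,90]-[0.3,0.3]
ys=[132,66,0,-66,-132]
TT=[tc(493,283),tc(551,285),tc(608,284),tc(666,285),tc(724,283)]
ST=[sc(156,319),sc(186,357),sc(214,395),sc(243,429),sc(282,463)]
BT=[tc(491,212),tc(549,212),tc(606,213),tc(664,213),tc(722,213)]
def res(p,full=False):
    x,y,a,*L=p; f=frame(x,y,a); r=[]
    tips=f([[-l,yy,138] for l,yy in zip(L,ys)])
    r+=list((proj(t,tips)-TT)[[0,1,2,3,4]]); r+=list((proj(s,tips)-ST)[[0,1,2,3,4]])
    r+=list(proj(t,f([[0,yy,132] for yy in ys]))-BT)
    return np.array(r) if full else np.array(r).ravel()
o=least_squares(res,[560,-230,0,80,80,80,80,80],loss='soft_l1')
print("rack",o.x.round(4)); print(res(o.x,True).round(1).tolist())
CT=[tc(62,44),tc(343,67),tc(328,219),tc(44,190)]
CS=[sc(139,21),sc(243,155),sc(131,188),sc(38,50)]
C=[[175,163,155],[175,-163,155],[0,-163,155],[0,163,155]]
def resc(p,full=False):
    f=frame(*p); r=np.vstack([proj(t,f(C))-CT,proj(s,f(C))-CS]); return r if full else r.ravel()
o2=least_squares(resc,[600,150,0],loss='soft_l1');print("cab",o2.x.round(4));print(resc(o2.x,True).round(1).tolist())
g=frame(*o2.x)
inv=lambda P:(P-[o2.x[0],o2.x[1],0])@R.from_euler('z',o2.x[2]).as_matrix()
print("front edge top", inv(unproj(t,[tc(42,223),tc(328,258)],146)).round(1).tolist())
print("handle", inv(unproj(t,[tc(136,279),tc(185,283),tc(232,286)],118)).round(1).tolist())
print("teeth top", inv(unproj(t,[tc(147,210),tc(172,212),tc(208,215),tc(244,219),tc(282,223),tc(318,226)],76)).round(1).tolist())
r=ctrl.boxes_of("top","canister_mid")[0]["box"]; print("can",unproj(t,[tc(384,326)],84),r)
E
python3 fit.py
```

```text
rack [ 5.803988e+02 -2.455637e+02 -7.200000e-03  8.265440e+01  8.361210e+01
  8.277890e+01  8.339290e+01  7.712480e+01]
[[0.1, -0.1], [0.1, -0.5], [0.4, -0.2], [0.3, -0.3], [0.1, -1.6], [-0.5, -0.9], [-1.5, -1.1], [-0.6, -0.6], [0.2, 2.7], [-0.5, 5.7], [0.5, -0.0], [0.1, 0.1], [0.1, -0.2], [-0.3, -0.0], [-0.8, 0.1]]
cab [ 5.858369e+02  2.338644e+02 -9.150000e-02]
[[-0.0, -0.8], [0.9, 0.3], [1.0, -0.5], [-0.8, 0.8], [0.6, -2.2], [0.5, -1.1], [-0.9, 2.0], [-1.6, -0.7]]
front edge top [[-33.9, 161.9, 146.0], [-44.6, -163.9, 146.0]]
handle [[-85.7, 56.6, 118.0], [-85.2, -0.2, 118.0], [-83.8, -54.6, 118.0]]
teeth top [[1.8, 65.0, 76.0], [2.1, 34.7, 76.0], [2.4, -9.0, 76.0], [1.4, -52.9, 76.0], [0.7, -99.1, 76.0], [1.0, -142.9, 76.0]]
can [[452.26695658  11.74925442  84.        ]] [261.4, 225.9, 279.2, 244.7]
```

```bash
cat > ov.py <<'E'
from h import *
def overlay(c,segs,crop,k,name):
    x0,y0,x1,y1=crop; im=cv2.resize(c["img"][y0:y1,x0:x1,::-1],None,fx=k,fy=k,interpolation=cv2.INTER_CUBIC)
    for P,col in segs:
        q=(proj(c,P)-[x0-.5,y0-.5])*k
        cv2.polylines(im,[np.round(q*8).astype(int)],False,col,1,cv2.LINE_AA,3)
    cv2.imwrite(f"pics/{name}.png",im)
def rackseg(x,y,a,L=82):
    f=frame(x,y,a); G=(0,255,0); out=[(f([[8,-168,130],[8,168,130]]),G),(f([[-8,-168,130],[-8,168,130]]),G)]
    for yy in (-132,-66,0,66,132): out.append((f([[0,yy,130],[-L+9,yy,130],[-L,yy,139]]),(0,0,255)))
    out.append((f([[-105,-168,14],[-105,168,14]]),(255,0,0)))
    return out
def boxseg(f,c,h,col=(0,255,255)):
    c=np.array(c,float);h=np.array(h,float);o=[]
    for z in(-1,1): o.append((f(c+h*np.array([[-1,-1,z],[1,-1,z],[1,1,z],[-1,1,z],[-1,-1,z]])),col))
    for sx in(-1,1):
        for sy in(-1,1): o.append((f(c+h*np.array([[sx,sy,-1],[sx,sy,1]])),col))
    return o
def drawseg(f,d):
    o=boxseg(f,[-d-7.5,0,82],[7.5,163,64],(0,255,0))
    o.append((f([[-d-15-48,-55,118],[-d-15-48,55,118]]),(0,0,255)))
    return o
E
python3 - <<'E'
from ov import *
t=ctrl.capture("top"); s=ctrl.capture("side")
rs=rackseg(580.4,-245.6,-.0072); f=frame(585.8,233.9,-.0915)
cs=boxseg(f,[87.5,0,77.5],[87.5,163,77.5])+drawseg(f,23)
overlay(t,rs,(285,170,445,240),5,"ovt"); overlay(s,rs,(290,200,410,345),4,"ovs")
overlay(t,cs,(120,110,262,225),5,"ovct"); overlay(s,cs,(235,90,360,215),4.5,"ovcs")
E
```

```text
(no output)
```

View pics/ovt.png

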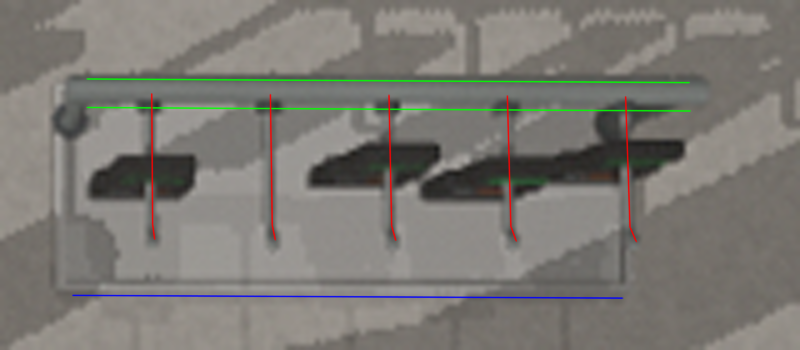

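View pics/ovs.png

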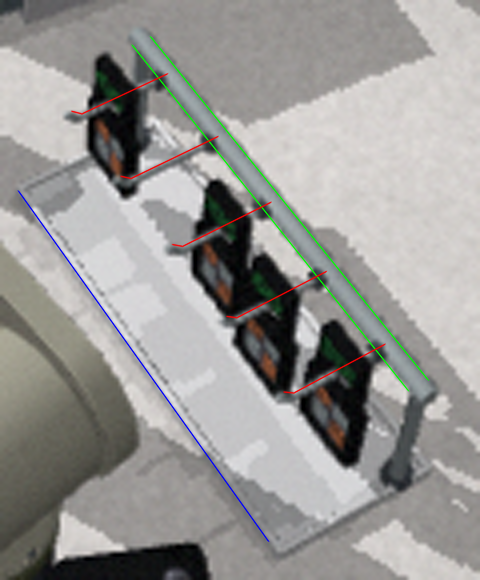

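View pics/ovct.png

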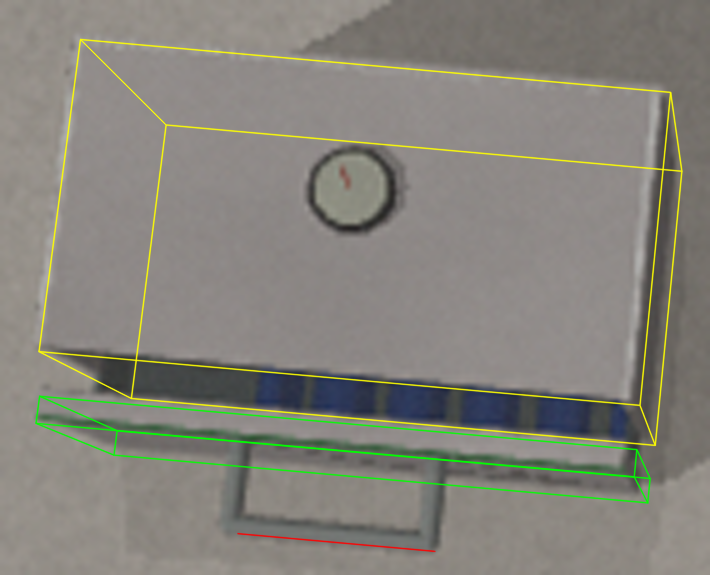

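View pics/ovcs.png

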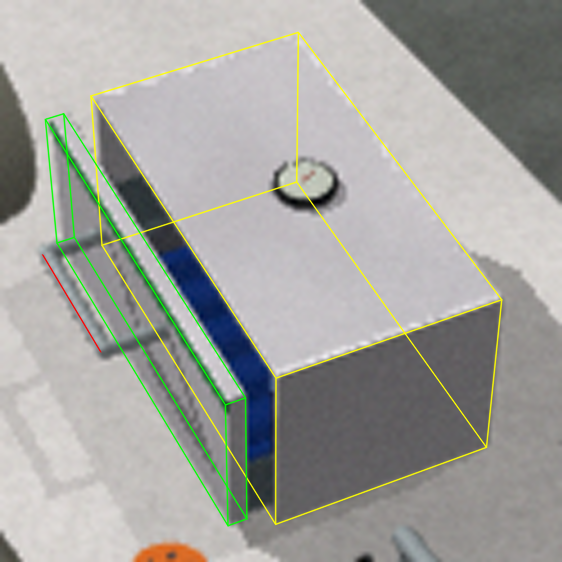

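```bash
cat > carr.py <<'E'
from ov import *
from scipy.optimize import minimize
from scipy.ndimage import gaussian_filter
def hull(c,P,S,o,shape):
    q=((proj(c,P)+.5-o)*S); h=cv2.convexHull(np.round(q*16).astype(np.int32)); m=np.zeros((shape[0]*S,shape[1]*S),np.uint8)
    cv2.fillConvexPoly(m,h,1,shift=4); return m
bx=lambda hx,hy,z0,z1:np.array([[a*hx,b*hy,z] for a in(-1,1) for b in(-1,1) for z in(z0,z1)])
def render(c,poses,crop,S=4):
    x0,y0,x1,y1=crop; sh=(y1-y0,x1-x0); m=np.zeros((sh[0]*S,sh[1]*S),np.uint8)
    for x,y,a in poses:
        f=frame(x,y,a)
        for b in (bx(6,28,43,107),bx(6,22,133,161),bx(6,20,107,133)): m|=hull(c,f(b),S,np.array([x0,y0]),sh)
    return m.reshape(sh[0],S,sh[1],S).mean((1,3))
if __name__=="__main__":
    t=ctrl.capture("top"); s=ctrl.capture("side")
    ct=(298,190,428,216); cs=(305,205,388,325)
    rf=frame(582,-246,-.007)
    def dark(c,crop):
        x0,y0,x1,y1=crop; im=c["img"][y0:y1,x0:x1].astype(float); g=im.max(2)
        sat=im.max(2)-im.min(2)
        return np.clip((80-g)/40,0,1), np.clip(np.maximum((85-g)/35,(sat-35)/25),0,1)
    dt=dark(t,ct)[0]; ds=dark(s,cs)[1]
    cv2.imwrite("pics/dt.png",cv2.resize(np.uint8(dt*255),None,fx=6,fy=6)); cv2.imwrite("pics/ds.png",cv2.resize(np.uint8(ds*255),None,fx=4,fy=4))
    p0=[]
    for yy in (-132,-66,0,132): p=rf([[-42,yy,0]])[0]; p0+=[p[0],p[1],0.]
    p0=np.array(p0)
    sc=np.tile([10,10,.1],4)
    def cost(u,which):
        P=(p0+u*sc).reshape(-1,3); e=0
        if 't' in which: e+=((render(t,P,ct)-dt)**2).sum()
        if 's' in which: e+=((render(s,P,cs)-ds)**2).sum()
        return e+0.5*(u[2::3]**2).sum()
    for w in ("t","s","ts"):
        o=minimize(cost,np.zeros(12),args=(w,),method="Powell",options=dict(maxiter=4,xtol=.01))
        P=(p0+o.x*sc).reshape(-1,3); print(w,o.fun,cost(np.zeros(12),w)); print(P.round(3).tolist())
    np.save("carr.npy",P)
E
time python3 carr.py
```

```text
t 200.00426653715172 391.9753125
[[546.31, -374.009, 0.113], [537.434, -314.635, 0.083], [544.427, -243.821, 0.123], [537.923, -112.465, 0.138]]
s 377.9199432627345 608.0260674744898
[[544.249, -378.66, -0.09], [533.753, -313.792, -0.094], [542.45, -248.087, -0.063], [536.217, -116.029, -0.028]]
ts 661.0423943392572 1000.0013799744897
[[545.667, -377.172, -0.022], [535.232, -310.12, 0.0], [543.972, -246.849, 0.031], [536.76, -114.673, -0.032]]
real	0m8.850s
user	0m6.181s
sys	0m0.175s
```

Run:
```python
import cv2
a=cv2.imread("pics/dt.png");b=cv2.imread("pics/ds.png");import numpy as np
c=np.zeros((max(a.shape[0]+b.shape[0],10),780,3),np.uint8);c[:a.shape[0],:a.shape[1]]=a;c[a.shape[0]:,:b.shape[1]]=b
cv2.imwrite("pics/dd.png",c[:600])
```

```text
(no output)
```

View pics/dd.png

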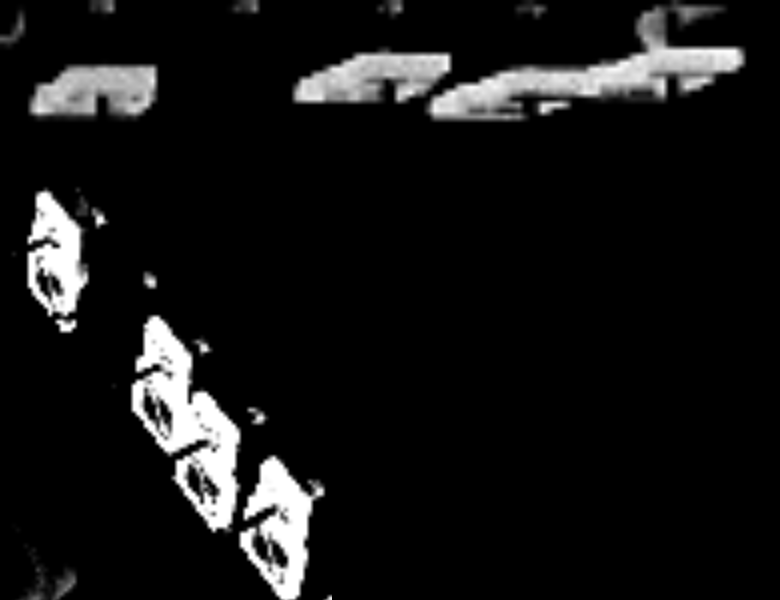

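Run:
```python
from h import *
f=frame(586,233.9,-.0915)
h=f([[-85.5,0,118]])[0];print(h)
to([h[0],h[1],210],-.0915)
```

```text
[500.85766405 241.7123382  118.        ]
off [-0.5399  0.0383  0.556 ]  yaw -1.0565 (q6 -0.22) dist 0.776 tcp [ 215.4 -478.8  248.3] jaw -1.148 down [ 0.  0. -1.] t 1.75 F [-0.1 -0.5 -1.1] g 85.3
```

{"method": "jog_arm", "body": {
  "targets": [
    {"offset": [-0.54,0.0,0.556],"yaw": -1.0565},
    {"offset": [-0.54,0.0,0.556],"yaw": -1.0565},
    {"offset": [-0.54,0.0,0.556],"yaw": -1.0565},
    {"offset": [-0.54,0.0,0.556],"yaw": -1.0565},
    {"offset": [-0.54,0.0,0.556],"yaw": -1.0565},
    {"offset": [-0.54,0.0,0.556],"yaw": -1.0565},
    {"offset": [-0.54,0.0,0.556],"yaw": -1.0565},
    {"offset": [-0.54,0.0,0.556],"yaw": -1.0565},
    {"offset": [-0.54,0.0,0.556],"yaw": -1.0565},
    {"offset": [-0.54,0.0,0.556],"yaw": -1.0565},
    {"offset": [-0.54,0.0,0.556],"yaw": -1.0565},
    {"offset": [-0.54,0.0,0.556],"yaw": -1.0565}
  ],
  "fingers": 0.042
}}

```text
time_s: 2.75
eef_pos: [399.8, -11.8, 248.7]
ee_rot: [-0.706, 0.706, -0.032, 0.033]
force: [1.0, -0.6, 1.0]
grip_width: 0.491
```

Run:
```python
from h import *
to([500.9,241.7,210],-.0915)
```

```text
off [0.0774 0.0387 0.2617]  yaw -0.0000 (q6 -0.23) dist 0.276 tcp [399.8 -11.8 248.7] jaw -0.0915 down [ 1.e-03 -4.e-04 -1.e+00] t 2.75 F [ 1.  -0.6  1. ] g 41.9
```

{"method": "jog_arm", "body": {
  "targets": [
    {"offset": [0.0774,0.0387,0.2617],"yaw": 0},
    {"offset": [0.0774,0.0387,0.2617],"yaw": 0},
    {"offset": [0.0774,0.0387,0.2617],"yaw": 0},
    {"offset": [0.0774,0.0387,0.2617],"yaw": 0},
    {"offset": [0.0774,0.0387,0.2617],"yaw": 0},
    {"offset": [0.0774,0.0387,0.2617],"yaw": 0},
    {"offset": [0.0774,0.0387,0.2617],"yaw": 0},
    {"offset": [0.0774,0.0387,0.2617],"yaw": 0},
    {"offset": [0.0774,0.0387,0.2617],"yaw": 0}
  ]
}}

```text
time_s: 3.5
eef_pos: [500.7, 242.6, 209.2]
ee_rot: [-0.706, 0.707, -0.032, 0.032]
force: [-0.3, 0.4, -0.4]
grip_width: 0.491
```

Run:
```python
from ov import *
to([500.9,241.7,118],-.0915)
cap("side","s2",(180,60,380,210),4); cap("top","t2",(110,100,310,250),4)
```

```text
off [ 0.0003  0.0912 -0.0008]  yaw 0.0020 (q6 0.33) dist 0.091 tcp [500.7 242.6 209.2] jaw -0.0895 down [-1.e-04 -8.e-04 -1.e+00] t 3.5 F [-0.3  0.4 -0.4] g 42.0
```

View pics/s2.png

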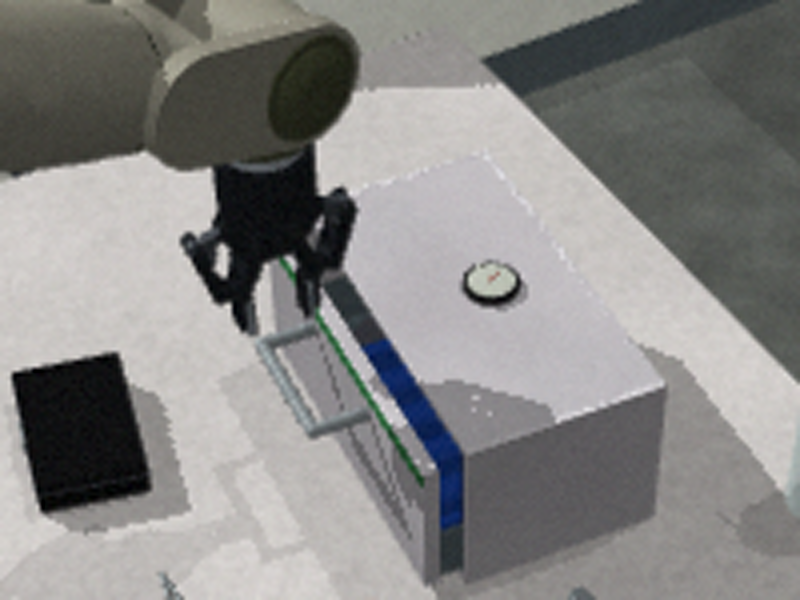

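View pics/t2.png

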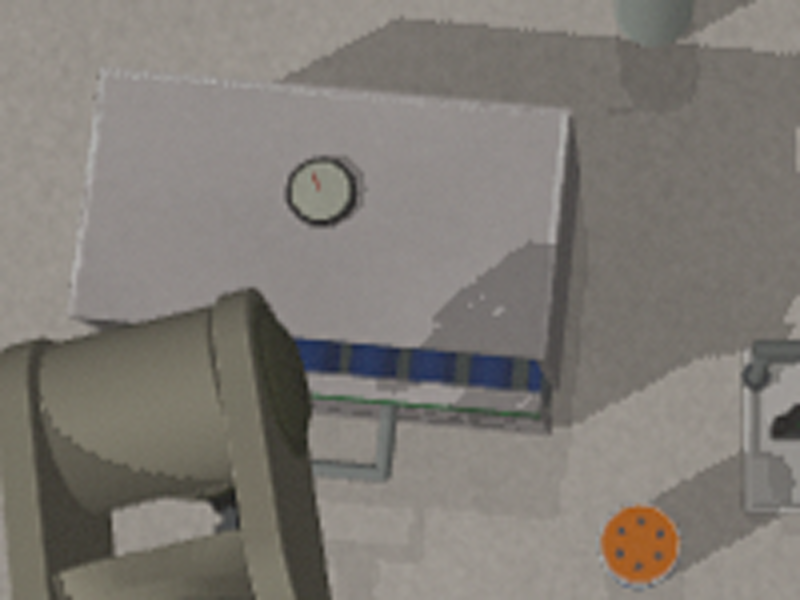

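{"method": "jog_arm", "body": {
  "targets": [
    {"offset": [0.0003,0.03,-0.0008],"yaw": 0.002},
    {"offset": [0.0003,0.055,-0.0008],"yaw": 0.002},
    {"offset": [0.0003,0.08,-0.0008],"yaw": 0.002},
    {"offset": [0.0003,0.0912,-0.0008],"yaw": 0.002},
    {"offset": [0.0003,0.0912,-0.0008],"yaw": 0.002}
  ]
}}

```text
time_s: 4.02
eef_pos: [500.1, 239.1, 117.1]
ee_rot: [-0.706, 0.707, -0.035, 0.033]
force: [0.0, -0.9, -0.3]
grip_width: 0.49
```

{"method": "jog_arm", "body": {
  "targets": [
    {"offset": [0,0,0],"yaw": 0},
    {"offset": [0,0,0],"yaw": 0},
    {"offset": [0,0,0],"yaw": 0},
    {"offset": [0,0,0],"yaw": 0},
    {"offset": [0,0,0],"yaw": 0},
    {"offset": [0,0,0],"yaw": 0}
  ],
  "fingers": 0.0,
  "grip_force": 30
}}

```text
time_s: 4.52
eef_pos: [501.0, 239.0, 118.8]
ee_rot: [-0.706, 0.707, -0.034, 0.034]
force: [0.3, -3.8, 8.0]
grip_width: 0.125
```

Run:
```python
from h import *
f=frame(586,233.9,-.0915); p,r,s=pose()
d=f([[-131,0,0]])[0]-f([[0,0,0]])[0]
to(p+d,-.0915)
```

```text
off [-0.131  -0.     -0.0005]  yaw -0.0037 (q6 0.33) dist 0.131 tcp [501.  239.  118.8] jaw -0.0952 down [ 1.0e-04 -1.5e-03 -1.0e+00] t 4.52 F [ 0.3 -3.8  8. ] g 10.7
```

{"method": "jog_arm", "body": {
  "targets": [
    {"offset": [-0.01,0,0],"yaw": 0},
    {"offset": [-0.022,0,0],"yaw": 0},
    {"offset": [-0.034,0,0],"yaw": 0},
    {"offset": [-0.046,0,0],"yaw": 0},
    {"offset": [-0.058,0,0],"yaw": 0},
    {"offset": [-0.07,0,0],"yaw": 0},
    {"offset": [-0.082,0,0],"yaw": 0},
    {"offset": [-0.094,0,0],"yaw": 0},
    {"offset": [-0.106,0,0],"yaw": 0},
    {"offset": [-0.115,0,0],"yaw": 0},
    {"offset": [-0.121,0,0],"yaw": 0},
    {"offset": [-0.124,0,0],"yaw": 0}
  ]
}}

```text
time_s: 5.52
eef_pos: [377.0, 250.6, 118.9]
ee_rot: [-0.706, 0.707, -0.033, 0.034]
force: [1.3, -4.8, -3.3]
grip_width: 0.121
```

{"method": "jog_arm", "body": {
  "targets": [
    {"offset": [-0.001,0,0],"yaw": 0},
    {"offset": [-0.002,0,0],"yaw": 0},
    {"offset": [-0.002,0,0],"yaw": 0}
  ]
}}

```text
time_s: 5.77
eef_pos: [375.2, 250.7, 118.8]
ee_rot: [-0.706, 0.707, -0.033, 0.034]
force: [1.0, -2.5, -4.5]
grip_width: 0.121
```

{"method": "jog_arm", "body": {
  "targets": [
    {"offset": [0,0,0],"yaw": 0},
    {"offset": [0,0,0],"yaw": 0},
    {"offset": [0,0,0],"yaw": 0},
    {"offset": [0,-0.03,0],"yaw": 0},
    {"offset": [0,-0.07,0],"yaw": 0},
    {"offset": [0,-0.11,0],"yaw": 0},
    {"offset": [0,-0.14,-0.08],"yaw": 0},
    {"offset": [0,-0.14,-0.16],"yaw": 0},
    {"offset": [0,-0.14,-0.23],"yaw": 0},
    {"offset": [0,-0.14,-0.27],"yaw": 0},
    {"offset": [0,-0.14,-0.3],"yaw": 0},
    {"offset": [0,-0.14,-0.3],"yaw": 0}
  ],
  "fingers": 0.04
}}

```text
time_s: 6.77
eef_pos: [351.3, 3.8, 257.9]
ee_rot: [-0.706, 0.707, -0.033, 0.034]
force: [1.2, -1.1, 0.6]
grip_width: 0.469
```

Run:
```python
from ov import *
p,r,s=pose();print(p)
t=ctrl.capture("top"); s=ctrl.capture("side")
f=frame(586,233.9,-.0915); d=148
cs=boxseg(f,[87.5,0,77.5],[87.5,163,77.5])+drawseg(f,d)
overlay(t,[],(110,110,300,260),4.2,"t3"); overlay(t,cs,(110,110,300,260),4.2,"t3o"); overlay(s,cs,(215,90,360,215),5,"s3o"); overlay(s,[],(215,90,360,215),5,"s3")
print([ (n,[(np.round(x["box"]).tolist(),round(x["score"],2)) for x in ctrl.boxes_of(n,"canister_mid")]) for n in("top","side")])
```

```text
[351.28324892   3.83295147 257.91002834]
[('top', []), ('side', [([261.0, 210.0, 284.0, 241.0], 0.79), ([207.0, 136.0, 296.0, 219.0], 0.19)])]
```

View pics/t3.png

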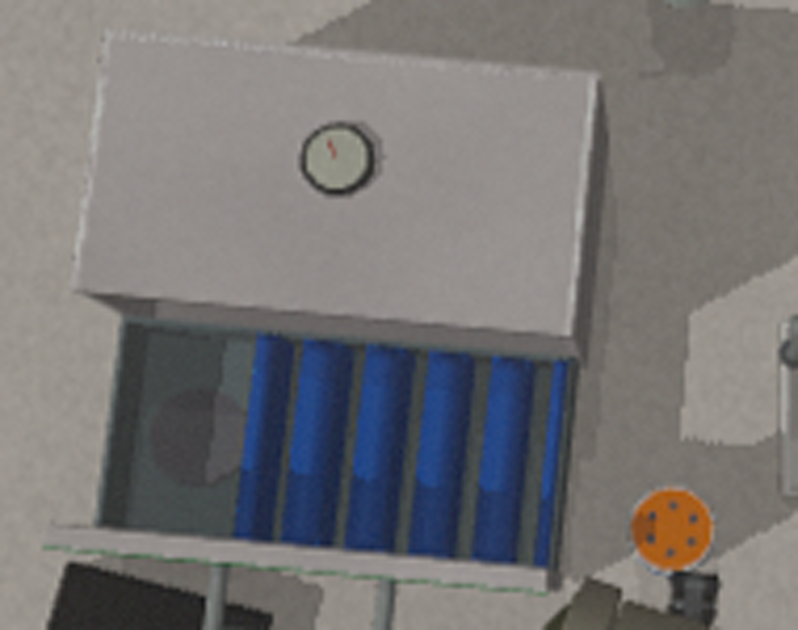

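View pics/t3o.png

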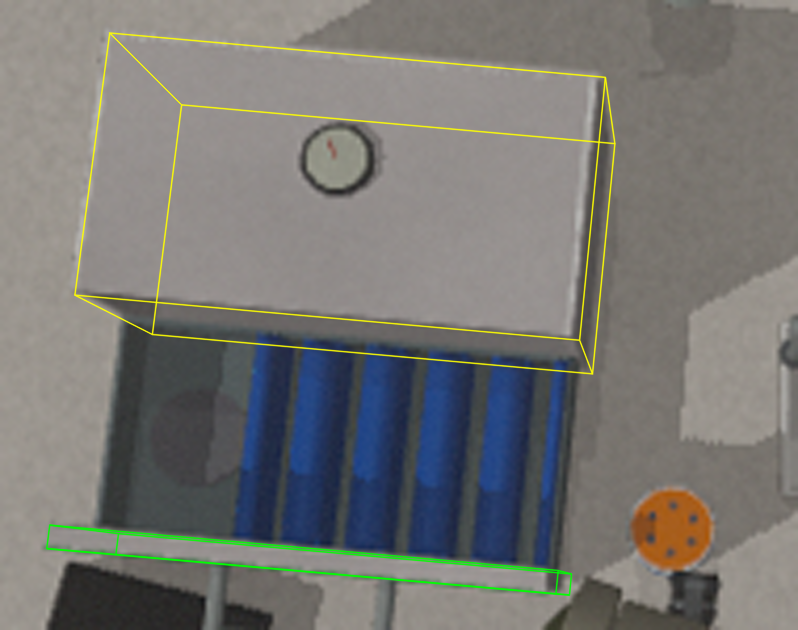

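View pics/s3.png

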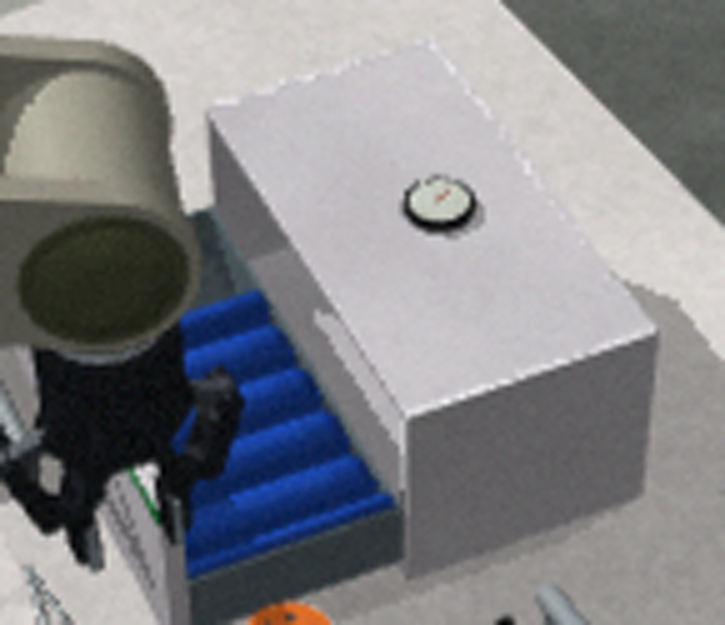

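View pics/s3o.png

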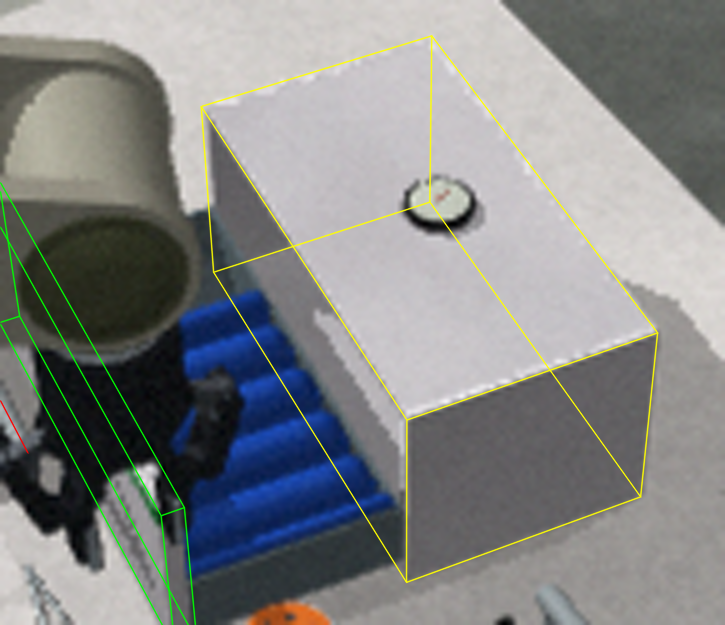

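```bash
cat > slots.py <<'E'
from ov import *
t=ctrl.capture("top")
im=cv2.GaussianBlur(t["img"],(0,0),0.5).astype(float)
a=-.0915; f=frame(586,233.9,a)
res=[]
for zz,xr in ((18,range(-120,-45,5)),):
    for x in xr:
        ys=np.arange(-165,80,0.25); P=f(np.c_[np.full(len(ys),x),ys,np.full(len(ys),18.)])
        uv=proj(t,P).astype(np.float32)
        b=cv2.remap(im.astype(np.float32),uv[None,:,0],uv[None,:,1],cv2.INTER_LINEAR)[0]
        bl=b[:,2]-b[:,0]  # blueness
        th=(np.percentile(bl,90)+np.percentile(bl,8))/2
        m=bl>th; e=np.flatnonzero(np.diff(m.astype(int)))
        res.append([x]+[(round(float(ys[i]),1)*(1 if m[i+1] else -1)) for i in e])
for r in res: print(r)
E
python3 slots.py
```

```text
[-120, -145.8, 136.8, -119.8, 91.8, -75.8, 45.8, -32.0, -0.0, 10.8, -46.0, 55.5]
[-115, -145.5, 136.5, -119.2, 91.5, -74.8, 45.5, -31.8, -0.2, 14.5, -46.0, 56.0, -61.5, 64.0]
[-110, -145.5, 136.2, -119.5, 91.8, -75.0, 45.5, -31.2, -0.2, 11.5, -46.0, 56.5]
[-105, -146.0, 136.8, -120.5, 91.8, -74.8, 45.5, -29.2, -0.5, 13.0, -46.2, 64.2]
[-100, -145.8, 136.8, -120.0, 92.0, -74.8, 46.0, -31.8, -0.2, 10.5, -46.2, 55.2]
[-95, -145.8, 136.2, -118.8, 92.2, -73.8, 46.5, -28.2, 0.5, 18.2, -45.5, 65.5]
[-90, -144.8, 136.2, -116.2, 91.2, -70.2, 46.0, -25.2, -0.0, 21.5, -45.8, 67.5]
[-85, -144.5, 136.0, -116.2, 90.8, -70.2, 45.0, -24.2, -0.8, 21.2, -46.5, 67.8]
[-80, -144.8, 135.8, -116.0, 90.8, -70.0, 44.8, -24.8, -1.2, 21.0, -47.0, 67.8]
[-75, -145.0, 135.8, -115.5, 90.8, -70.0, 44.8, -24.8, -1.0, 21.8, -47.2, 67.5]
[-70, -145.0, 135.8, -115.5, 91.2, -70.0, 45.2, -24.5, -0.8, 21.5, -46.8, 67.5]
[-65, -145.0, 136.2, -115.2, 91.2, -70.0, 45.2, -24.2, -0.5, 22.2, -46.5, 67.8]
[-60, -144.8, 136.2, -115.5, 91.0, -70.0, 45.0, -23.8, -0.8, 21.8, -46.5, 68.2]
[-55, -144.8, 136.0, -115.8, 91.0, -70.0, 44.8, -24.8, -1.0, 21.8, -46.8, 68.2]
[-50, -144.8, 135.8, -115.8, 90.8, -70.0, 45.0, -24.5, -1.2, 21.2, -46.8, 67.8]
```

Run:
```python
from ov import *
t=ctrl.capture("top")
f=frame(586,233.9,-.0915)
inv=lambda P:(P-[586,233.9,0])@R.from_euler('z',-.0915).as_matrix()
for z in (60,65,70):
    for x in (-55,-80):
        l=np.array([-135.9,-91.1,-45.0,.9,46.8]);e=np.array([-115.6,-70,-24.5,21.5,67.8])
        q=lambda y:inv(unproj(t,proj(t,f(np.c_[np.full(5,x),y,np.full(5,18)])),z))[:,1]
        L,E=q(l),q(e); print(z,x,L.round(1),E.round(1),((L+E)/2).round(1),np.diff((L+E)/2).round(1))
```

```text
60 -55 [-139.7  -96.5  -52.1   -7.8   36.5] [-120.1  -76.2  -32.3   12.1   56.7] [-129.9  -86.3  -42.2    2.1   46.6] [43.6 44.2 44.3 44.5]
60 -80 [-139.7  -96.5  -52.1   -7.8   36.5] [-120.1  -76.2  -32.3   12.1   56.7] [-129.9  -86.3  -42.2    2.1   46.6] [43.6 44.2 44.3 44.5]
65 -55 [-140.2  -97.2  -52.9   -8.8   35.2] [-120.7  -76.9  -33.2   10.9   55.4] [-130.4  -87.   -43.1    1.    45.3] [43.4 44.  44.1 44.3]
65 -80 [-140.2  -97.2  -52.9   -8.8   35.2] [-120.7  -76.9  -33.2   10.9   55.4] [-130.4  -87.   -43.1    1.    45.3] [43.4 44.  44.1 44.3]
70 -55 [-140.6  -97.8  -53.7   -9.9   34. ] [-121.2  -77.6  -34.2    9.8   54.1] [-130.9  -87.7  -44.    -0.    44. ] [43.2 43.8 43.9 44.1]
70 -80 [-140.6  -97.8  -53.7   -9.9   34. ] [-121.2  -77.6  -34.2    9.8   54.1] [-130.9  -87.7  -44.    -0.    44. ] [43.2 43.8 43.9 44.1]
```

Run:
```python
from ov import *
t=ctrl.capture("top");s=ctrl.capture("side")
for c,n in((t,"t"),(s,"s")):
    im=c["img"].astype(int); m=((im[...,0]-im[...,2])>70)&(im[...,0]>im[...,1]+40); 
    nl,l,st,ce=cv2.connectedComponentsWithStats(m.astype(np.uint8)); 
    for i in range(1,nl):
        if st[i,4]>60: print(n,st[i],ce[i].round(1),unproj(c,ce[i],84).round(1))
to([452,11,115],-1.571+0)
```

```text
t [258  75  21  12  99] [271.7  80.2] [[915.2   5.1  84. ]]
t [261 226  19  20 265] [269.7 235.5] [[452.3  11.7  84. ]]
s [385 136  12  22  86] [390.5 150.7] [[932.9  56.4  84. ]]
s [264 210  18  15 199] [272.2 217.3] [[451.    8.7  84. ]]
off [0.0992 0.1423 0.0139]  yaw 1.4791 (q6 -0.22) dist 0.174 tcp [351.9   6.6 257.3] jaw -0.0919 down [ 2.e-04 -2.e-03 -1.e+00] t 7.17 F [ 0.1 -0.   0.9] g 39.8
```

{"method": "jog_arm", "body": {
  "targets": [
    {"offset": [0.0998,0.08,0.0139],"yaw": 1.479},
    {"offset": [0.0998,0.08,0.0139],"yaw": 1.479},
    {"offset": [0.0998,0.08,0.0139],"yaw": 1.479},
    {"offset": [0.0998,0.08,0.0139],"yaw": 1.479},
    {"offset": [0.0998,0.08,0.0139],"yaw": 1.479},
    {"offset": [0.0998,0.08,0.0139],"yaw": 1.479},
    {"offset": [0.0998,0.08,0.0139],"yaw": 1.479},
    {"offset": [0.0998,0.08,0.0139],"yaw": 1.479},
    {"offset": [0.0998,0.08,0.0139],"yaw": 1.479},
    {"offset": [0.0998,0.08,0.0139],"yaw": 1.479},
    {"offset": [0.0998,0.08,0.0139],"yaw": 1.479},
    {"offset": [0.0998,0.08,0.0139],"yaw": 1.479}
  ],
  "fingers": 0.0854
}}

```text
time_s: 8.17
eef_pos: [452.6, 12.6, 177.2]
ee_rot: [-0.499, 0.5, -0.5, 0.501]
force: [0.3, 1.1, -0.5]
grip_width: 0.999
```

Run:
```python
from h import *
to([451.7,10.2,62],-1.571)
```

```text
off [ 0.0022  0.1152 -0.0009]  yaw -0.0032 (q6 1.34) dist 0.115 tcp [452.6  12.6 177.2] jaw -1.5742 down [-2.0e-04 -1.8e-03 -1.0e+00] t 8.17 F [ 0.3  1.1 -0.5] g 85.3
```

{"method": "jog_arm", "body": {
  "targets": [
    {"offset": [0.0022,0.03,-0.0009],"yaw": -0.003},
    {"offset": [0.0022,0.06,-0.0009],"yaw": -0.003},
    {"offset": [0.0022,0.09,-0.0009],"yaw": -0.003},
    {"offset": [0.0022,0.108,-0.0009],"yaw": -0.003},
    {"offset": [0.0022,0.1152,-0.0009],"yaw": -0.003},
    {"offset": [0.0022,0.1152,-0.0009],"yaw": -0.003}
  ]
}}

```text
time_s: 8.67
eef_pos: [451.1, 11.4, 60.8]
ee_rot: [-0.499, 0.501, -0.5, 0.499]
force: [-0.1, -0.1, -0.3]
grip_width: 0.996
```

{"method": "jog_arm", "body": {
  "targets": [
    {"offset": [0,0,0],"yaw": 0},
    {"offset": [0,0,0],"yaw": 0},
    {"offset": [0,0,0],"yaw": 0},
    {"offset": [0,0,0],"yaw": 0},
    {"offset": [0,0,0],"yaw": 0}
  ],
  "fingers": 0.03,
  "grip_force": 25
}}

```text
time_s: 9.08
eef_pos: [451.8, 11.6, 61.9]
ee_rot: [-0.5, 0.501, -0.5, 0.5]
force: [-0.1, 1.4, 7.6]
grip_width: 0.697
```

Run:
```python
from ov import *
p,r,s0=pose();print(p)
t=ctrl.capture("top");s=ctrl.capture("side")
overlay(s,[],(220,160,340,260),6,"s4")
for c,n in((t,"t"),(s,"s")):
    im=c["img"].astype(int); m=((im[...,0]-im[...,2])>70)&(im[...,0]>im[...,1]+40); 
    nl,l,st,ce=cv2.connectedComponentsWithStats(m.astype(np.uint8)); 
    for i in range(1,nl):
        if st[i,4]>30: print(n,st[i],ce[i].round(1),unproj(c,ce[i],84).round(1))
```

```text
[451.77839647  11.55806101  61.94064391]
t [258  75  21  12 100] [271.7  80.2] [[915.2   5.2  84. ]]
s [135  13   8  12  49] [138.2  17.5] [[ 492.3 1288.6   84. ]]
s [65 48 20 11 84] [74.7 54.4] [[ 173.9 1157.7   84. ]]
s [385 136  12  22  87] [390.5 150.8] [[932.8  56.1  84. ]]
s [264 212  10  13  80] [267.8 218.6] [[437.   11.3  84. ]]
```

View pics/s4.png

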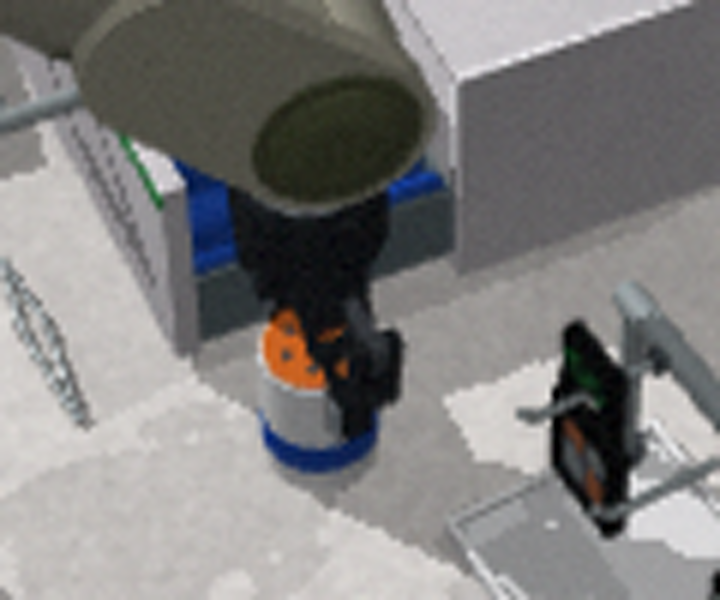

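Run:
```python
from ov import *
t=ctrl.capture("top")
f=frame(586,233.9,-.0915)
inv=lambda P:(P-[586,233.9,0])@R.from_euler('z',-.0915).as_matrix()
px=lambda u,v:np.array([u,v])/4.2+[109.5,109.5]
# left inner wall top (z=68) / floor corners, right bay edge at tooth base
print(inv(unproj(t,[px(128,420),px(237,430)],18)).round(1), inv(unproj(t,[px(113,420),px(122,420)],68)).round(1),inv(unproj(t,[px(243,440)],65)).round(1))
for y in(108,112): print(f([[-75,y,0]]))
w=f([[-75,110,0]])[0]
to([w[0],w[1],172],-.0915)
```

```text
[[-66.4 166.2  18. ]
 [-66.6  87.1  18. ]] [[-71.4 159.1  68. ]
 [-70.8 152.9  68. ]] [[-76.9  69.   65. ]]
[[521.18195707 348.30114208   0.        ]]
[[521.54744657 352.28440926   0.        ]]
off [-0.3386 -0.1104  0.0699]  yaw -1.4780 (q6 1.34) dist 0.363 tcp [451.8  11.5  62. ] jaw -1.5695 down [-6.e-04 -1.e-03 -1.e+00] t 9.23 F [-0.2  2.8  6.7] g 59.6
```

{"method": "jog_arm", "body": {
  "targets": [
    {"offset": [0,-0.03,0],"yaw": 0},
    {"offset": [0,-0.07,0],"yaw": 0},
    {"offset": [0,-0.11,0],"yaw": 0},
    {"offset": [-0.03,-0.12,0.007],"yaw": -0.12},
    {"offset": [-0.06,-0.12,0.014],"yaw": -0.24},
    {"offset": [-0.09,-0.12,0.02],"yaw": -0.36},
    {"offset": [-0.12,-0.12,0.027],"yaw": -0.48},
    {"offset": [-0.155,-0.12,0.034],"yaw": -0.6},
    {"offset": [-0.19,-0.12,0.041],"yaw": -0.72},
    {"offset": [-0.225,-0.12,0.048],"yaw": -0.84},
    {"offset": [-0.26,-0.12,0.055],"yaw": -0.96},
    {"offset": [-0.29,-0.12,0.062],"yaw": -1.08}
  ]
}}

```text
time_s: 10.23
eef_pos: [513.3, 304.0, 181.9]
ee_rot: [-0.686, 0.687, -0.169, 0.169]
force: [-0.3, -0.4, -1.0]
grip_width: 0.693
```

Run:
```python
from h import *
to([521.5,351.3,182],-.0915)
```

```text
off [-0.0147 -0.0001  0.0457]  yaw -0.3913 (q6 0.82) dist 0.048 tcp [513.3 304.  181.9] jaw -0.4828 down [-4.e-04 -8.e-04 -1.e+00] t 10.23 F [-0.3 -0.4 -1. ] g 59.2
```

{"method": "jog_arm", "body": {
  "targets": [
    {"offset": [-0.0147,0,0.0457],"yaw": -0.13},
    {"offset": [-0.0147,0,0.0457],"yaw": -0.26},
    {"offset": [-0.0147,0,0.0457],"yaw": -0.39},
    {"offset": [-0.0147,0,0.0457],"yaw": -0.391},
    {"offset": [-0.0147,0.025,0.0457],"yaw": -0.391},
    {"offset": [-0.0147,0.05,0.0457],"yaw": -0.391},
    {"offset": [-0.0147,0.07,0.0457],"yaw": -0.391},
    {"offset": [-0.0147,0.085,0.0457],"yaw": -0.391},
    {"offset": [-0.0147,0.093,0.0457],"yaw": -0.391},
    {"offset": [-0.0147,0.097,0.0457],"yaw": -0.391},
    {"offset": [-0.0147,0.099,0.0457],"yaw": -0.391},
    {"offset": [-0.0147,0.1,0.0457],"yaw": -0.391}
  ]
}}

```text
time_s: 11.23
eef_pos: [521.9, 351.2, 82.7]
ee_rot: [-0.706, 0.706, -0.032, 0.033]
force: [0.1, -0.2, -0.9]
grip_width: 0.698
```

Run:
```python
from h import *
to([521.5,351.3,80],-.0915)
```

```text
off [-0.0004  0.0027  0.0001]  yaw -0.0013 (q6 0.50) dist 0.003 tcp [521.9 351.2  82.7] jaw -0.0928 down [ 9.e-04 -3.e-04 -1.e+00] t 11.23 F [ 0.1 -0.2 -0.9] g 59.6
```

{"method": "jog_arm", "body": {
  "targets": [
    {"offset": [0,0.001,0],"yaw": 0},
    {"offset": [0,0.002,0],"yaw": 0},
    {"offset": [0,0.0025,0],"yaw": 0},
    {"offset": [0,0.0025,0],"yaw": 0}
  ]
}}

```text
time_s: 11.57
eef_pos: [521.9, 351.3, 80.4]
ee_rot: [-0.706, 0.706, -0.032, 0.033]
force: [0.9, -0.1, -1.6]
grip_width: 0.699
```

{"method": "jog_arm", "body": {
  "targets": [
    {"offset": [0,0,0],"yaw": 0},
    {"offset": [0,0,0],"yaw": 0},
    {"offset": [0,0,0],"yaw": 0},
    {"offset": [0,0,0],"yaw": 0},
    {"offset": [0,-0.02,0],"yaw": 0},
    {"offset": [0,-0.05,0],"yaw": 0},
    {"offset": [0,-0.08,0],"yaw": 0},
    {"offset": [0,-0.115,0],"yaw": 0},
    {"offset": [0,-0.15,0],"yaw": 0},
    {"offset": [0,-0.17,-0.04],"yaw": 0},
    {"offset": [0,-0.17,-0.08],"yaw": 0},
    {"offset": [0,-0.17,-0.12],"yaw": 0}
  ],
  "fingers": 0.0854
}}

```text
time_s: 12.57
eef_pos: [510.4, 230.9, 252.0]
ee_rot: [0.707, -0.706, 0.031, -0.034]
force: [1.2, -0.6, -0.9]
grip_width: 0.997
```

Run:
```python
from h import *
# carrier0: above, x 546.3,y -375
to([545.5,-375.5,250],-0.007)
```

```text
off [ 0.0902  0.0019 -0.6006]  yaw -0.0843 (q6 0.31) dist 0.607 tcp [510.4 230.9 252. ] jaw -0.0913 down [ 4.6e-03  5.0e-04 -1.0e+00] t 12.57 F [ 1.2 -0.6 -0.9] g 85.1
```

{"method": "jog_arm", "body": {
  "targets": [
    {"offset": [0.08,0.002,-0.54],"yaw": -0.086},
    {"offset": [0.08,0.002,-0.54],"yaw": -0.086},
    {"offset": [0.08,0.002,-0.54],"yaw": -0.086},
    {"offset": [0.08,0.002,-0.54],"yaw": -0.086},
    {"offset": [0.08,0.002,-0.54],"yaw": -0.086},
    {"offset": [0.08,0.002,-0.54],"yaw": -0.086},
    {"offset": [0.08,0.002,-0.54],"yaw": -0.086},
    {"offset": [0.08,0.002,-0.54],"yaw": -0.086},
    {"offset": [0.08,0.002,-0.54],"yaw": -0.086},
    {"offset": [0.08,0.002,-0.54],"yaw": -0.086},
    {"offset": [0.08,0.002,-0.54],"yaw": -0.086},
    {"offset": [0.08,0.002,-0.54],"yaw": -0.086}
  ],
  "fingers": 0.026
}}

```text
time_s: 13.57
eef_pos: [538.0, -269.6, 250.3]
ee_rot: [0.707, -0.707, 0.0, -0.004]
force: [1.1, 0.5, 1.0]
grip_width: 0.303
```

Run:
```python
from h import *
to([536.5,-312.5,200],-0.004)
```

```text
off [-0.0015  0.0503 -0.0429]  yaw -0.0015 (q6 -0.66) dist 0.066 tcp [ 538.  -269.6  250.3] jaw -0.0055 down [ 5.2e-03  1.0e-04 -1.0e+00] t 13.57 F [1.1 0.5 1. ] g 25.9
```

{"method": "jog_arm", "body": {
  "targets": [
    {"offset": [-0.0015,0,-0.03],"yaw": -0.0015},
    {"offset": [-0.0015,0.02,-0.0429],"yaw": -0.0015},
    {"offset": [-0.0015,0.04,-0.0429],"yaw": -0.0015},
    {"offset": [-0.0015,0.05,-0.0429],"yaw": -0.0015},
    {"offset": [-0.0015,0.05,-0.0429],"yaw": -0.0015},
    {"offset": [-0.0015,0.05,-0.0429],"yaw": -0.0015}
  ]
}}

```text
time_s: 14.07
eef_pos: [536.7, -312.0, 200.9]
ee_rot: [0.707, -0.707, -0.001, -0.003]
force: [0.4, 0.5, 0.9]
grip_width: 0.303
```

Run:
```python
from ov import *
to([536.5,-312.5,153],-0.004)
s=ctrl.capture("side");t=ctrl.capture("top")
overlay(s,[],(270,200,410,340),4.2,"s5");overlay(t,[],(290,150,440,260),5,"t5")
```

```text
off [-0.0005  0.0479 -0.0005]  yaw 0.0007 (q6 -0.71) dist 0.048 tcp [ 536.7 -312.   200.9] jaw -0.0033 down [ 5.4e-03  1.0e-04 -1.0e+00] t 14.07 F [0.4 0.5 0.9] g 25.9
```

View pics/s5.png

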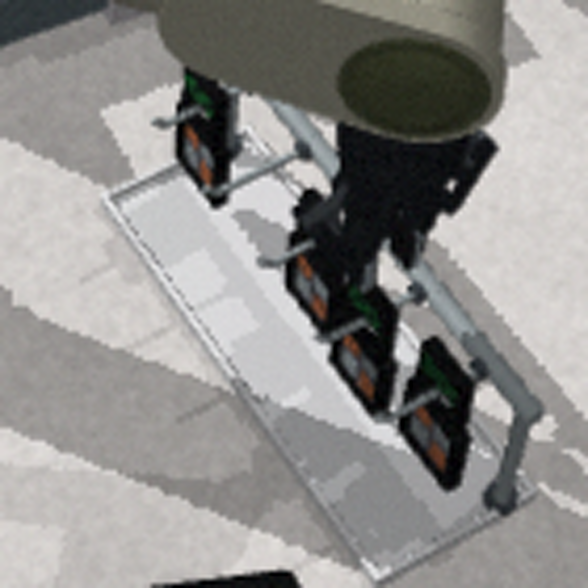

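View pics/t5.png

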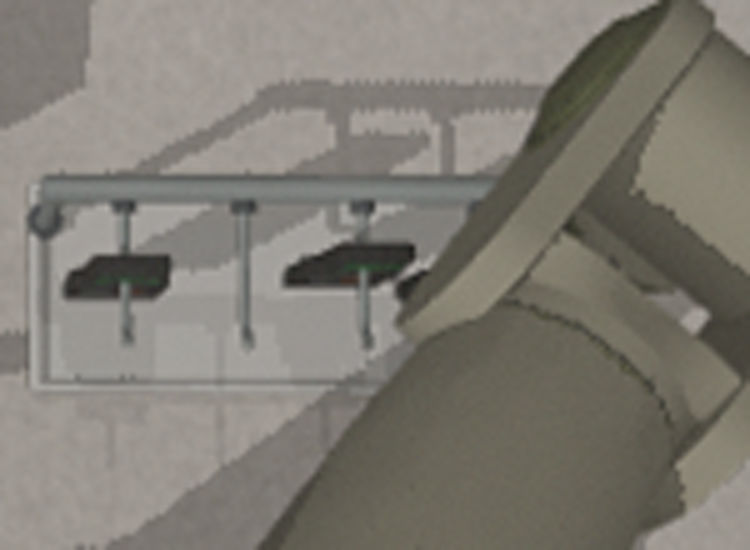

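{"method": "jog_arm", "body": {
  "targets": [
    {"offset": [-0.0005,0.01,-0.0005],"yaw": 0},
    {"offset": [-0.0005,0.02,-0.0005],"yaw": 0},
    {"offset": [-0.0005,0.028,-0.0005],"yaw": 0},
    {"offset": [-0.0005,0.034,-0.0005],"yaw": 0},
    {"offset": [-0.0005,0.039,-0.0005],"yaw": 0},
    {"offset": [-0.0005,0.043,-0.0005],"yaw": 0},
    {"offset": [-0.0005,0.045,-0.0005],"yaw": 0},
    {"offset": [-0.0005,0.047,-0.0005],"yaw": 0},
    {"offset": [-0.0005,0.047,-0.0005],"yaw": 0}
  ]
}}

```text
time_s: 14.92
eef_pos: [536.9, -312.8, 154.7]
ee_rot: [-0.707, 0.708, 0.001, 0.004]
force: [-0.0, 0.2, 0.1]
grip_width: 0.302
```

{"method": "jog_arm", "body": {
  "targets": [
    {"offset": [0,0,0],"yaw": 0},
    {"offset": [0,0,0],"yaw": 0},
    {"offset": [0,-0.001,0],"yaw": 0},
    {"offset": [0,-0.001,0],"yaw": 0}
  ],
  "fingers": 0.008,
  "grip_force": 20
}}

```text
time_s: 15.25
eef_pos: [537.0, -312.8, 156.0]
ee_rot: [-0.707, 0.708, 0.001, 0.004]
force: [1.1, 0.2, -0.4]
grip_width: 0.133
```

{"method": "jog_arm", "body": {
  "targets": [
    {"offset": [0,-0.004,0],"yaw": 0},
    {"offset": [0,-0.008,0],"yaw": 0},
    {"offset": [0,-0.0115,0],"yaw": 0},
    {"offset": [0,-0.0138,0],"yaw": 0},
    {"offset": [0,-0.0138,0],"yaw": 0},
    {"offset": [0,-0.0138,0],"yaw": 0}
  ]
}}

```text
time_s: 15.75
eef_pos: [536.9, -312.8, 169.9]
ee_rot: [-0.706, 0.708, 0.002, 0.004]
force: [-0.4, 0.1, -1.3]
grip_width: 0.134
```

Run:
```python
from ov import *
p,r,s0=pose(); to([p[0]-75,p[1]+.5,p[2]],-.005)
s=ctrl.capture("side");overlay(s,[],(300,210,410,330),5,"s6")
```

```text
off [-0.075  -0.0006  0.0003]  yaw 0.0019 (q6 -0.72) dist 0.075 tcp [ 536.9 -312.8  169.9] jaw -0.0031 down [ 0.0074 -0.0018 -1.    ] t 15.75 F [-0.4  0.1 -1.3] g 11.4
```

View pics/s6.png

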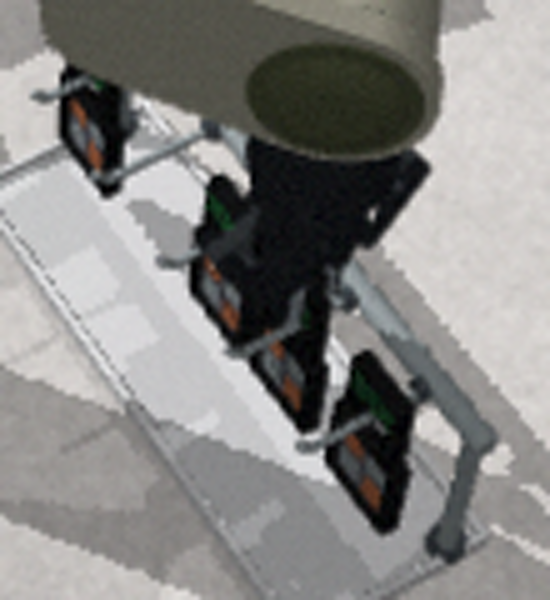

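{"method": "jog_arm", "body": {
  "targets": [
    {"offset": [-0.006,0,0],"yaw": 0},
    {"offset": [-0.014,0,0],"yaw": 0},
    {"offset": [-0.022,0,0],"yaw": 0},
    {"offset": [-0.03,0,0],"yaw": 0},
    {"offset": [-0.038,0,0],"yaw": 0},
    {"offset": [-0.046,0,0],"yaw": 0},
    {"offset": [-0.054,0,0],"yaw": 0},
    {"offset": [-0.062,0,0],"yaw": 0},
    {"offset": [-0.07,0,0],"yaw": 0},
    {"offset": [-0.08,0,0],"yaw": 0},
    {"offset": [-0.09,-0.03,0],"yaw": 0},
    {"offset": [-0.09,-0.07,0],"yaw": 0}
  ]
}}

```text
time_s: 16.8
eef_pos: [443.8, -311.4, 237.2]
ee_rot: [0.708, -0.706, 0.001, -0.002]
force: [-1.4, -0.5, -0.1]
grip_width: 0.137
```

Run:
```python
from ov import *
f=frame(586,233.9,-.0915)
for i,y in enumerate((-130.5,-87,-43,1,45)): print(i,f([[-75,y,0]])[0].round(1))
w=f([[-75,-130.5,0]])[0]
to([w[0],w[1],285],-.0915+1.5708)
s=ctrl.capture("side");overlay(s,[],(230,160,410,330),4,"s7")
```

```text
0 [499.4 110.8   0. ]
1 [503.4 154.1   0. ]
2 [507.4 197.9   0. ]
3 [511.4 241.7   0. ]
4 [515.4 285.6   0. ]
off [ 0.054  -0.0461  0.4226]  yaw -1.4834 (q6 -0.83) dist 0.429 tcp [ 443.8 -311.4  237.2] jaw -0.0041 down [ 0.0018  0.0038 -1.    ] t 16.8 F [-1.4 -0.5 -0.1] g 11.7
```

View pics/s7.png

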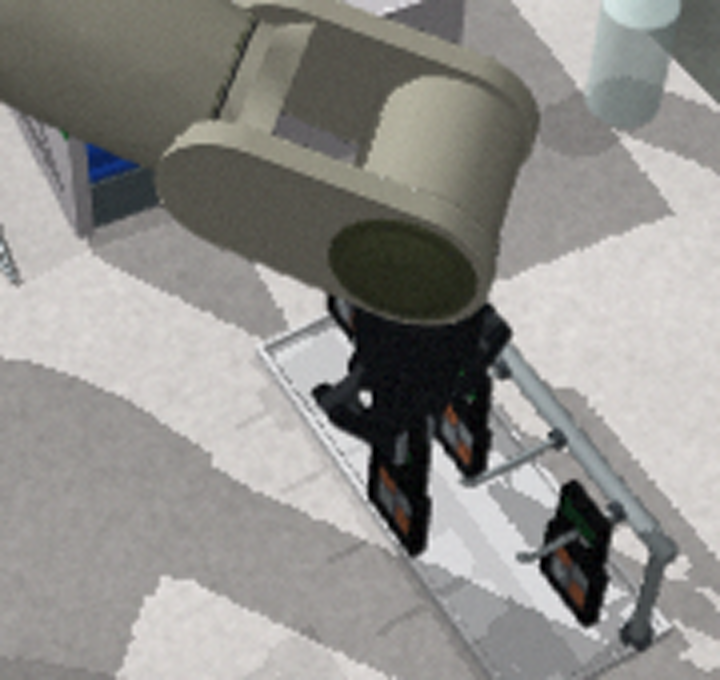

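Run:
```python
from ov import *
to([511.4,241.7,260],-.0915+1.5708)
```

```text
off [ 0.0629 -0.0163  0.5555]  yaw -1.4830 (q6 -0.83) dist 0.559 tcp [ 446.6 -313.7  247.6] jaw -0.0037 down [ 0.0135 -0.0085 -0.9999] t 16.85 F [ 1.4 -1.3  9. ] g 11.3
```

Run:
```python
from ov import *
for i in range(3): ctrl.capture("top")
to([511.4,241.7,260],-.0915+1.5708)
```

```text
off [ 0.0636 -0.0213  0.5544]  yaw -1.4826 (q6 -0.83) dist 0.558 tcp [ 446.1 -312.6  239.8] jaw -0.0033 down [ 0.0085 -0.003  -1.    ] t 17.0 F [ 0.3  0.9 -1.8] g 11.4
```

{"method": "jog_arm", "body": {
  "targets": [
    {"offset": [0.005,-0.0213,0.04],"yaw": -0.12},
    {"offset": [0.01,-0.0213,0.08],"yaw": -0.24},
    {"offset": [0.015,-0.0213,0.12],"yaw": -0.36},
    {"offset": [0.02,-0.0213,0.16],"yaw": -0.48},
    {"offset": [0.025,-0.0213,0.2],"yaw": -0.6},
    {"offset": [0.03,-0.0213,0.24],"yaw": -0.72},
    {"offset": [0.035,-0.0213,0.28],"yaw": -0.84},
    {"offset": [0.04,-0.0213,0.32],"yaw": -0.96},
    {"offset": [0.045,-0.0213,0.35],"yaw": -1.08},
    {"offset": [0.048,-0.0213,0.37],"yaw": -1.2},
    {"offset": [0.048,-0.0213,0.375],"yaw": -1.2},
    {"offset": [0.048,-0.0213,0.375],"yaw": -1.2}
  ]
}}

```text
time_s: 18.0
eef_pos: [494.7, 63.2, 259.3]
ee_rot: [-0.582, 0.586, 0.4, -0.397]
force: [-0.1, -0.9, -0.6]
grip_width: 0.133
```

Run:
```python
from ov import *
to([511.4,241.7,250],-.0915+1.5708)
```

```text
off [0.1722 0.0089 0.0498]  yaw -0.2829 (q6 -1.30) dist 0.179 tcp [494.7  63.2 259.3] jaw 1.1964 down [ 0.0064 -0.0028 -1.    ] t 18.0 F [-0.1 -0.9 -0.6] g 11.4
```

{"method": "jog_arm", "body": {
  "targets": [
    {"offset": [0.035,0.0089,0.01],"yaw": -0.1},
    {"offset": [0.07,0.0089,0.02],"yaw": -0.2},
    {"offset": [0.105,0.0089,0.03],"yaw": -0.283},
    {"offset": [0.14,0.0089,0.04],"yaw": -0.283},
    {"offset": [0.16,0.0089,0.047],"yaw": -0.283},
    {"offset": [0.17,0.0089,0.0498],"yaw": -0.283},
    {"offset": [0.1722,0.0089,0.0498],"yaw": -0.283},
    {"offset": [0.1722,0.0089,0.0498],"yaw": -0.283},
    {"offset": [0.1722,0.0089,0.0498],"yaw": -0.283}
  ]
}}

```text
time_s: 18.75
eef_pos: [511.7, 240.0, 249.8]
ee_rot: [-0.521, 0.525, 0.477, -0.475]
force: [0.7, -0.3, -0.4]
grip_width: 0.136
```

Run:
```python
from ov import *
s=ctrl.capture("side");t=ctrl.capture("top")
to([511.4,241.7,198],-.0915+1.5708)
overlay(s,[],(190,60,360,220),4,"s8");overlay(t,[],(110,110,300,260),4.2,"t8")
```

```text
off [0.0016 0.052  0.0007]  yaw -0.0023 (q6 -1.24) dist 0.052 tcp [511.7 240.2 250. ] jaw 1.477 down [ 0.0064 -0.0031 -1.    ] t 18.85 F [ 0.6 -0.7 -0.8] g 11.4
```

View pics/s8.png

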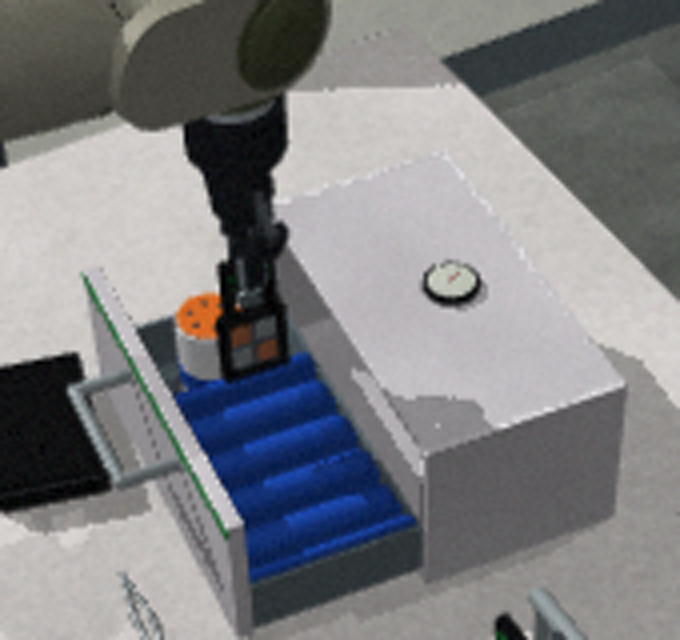

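View pics/t8.png

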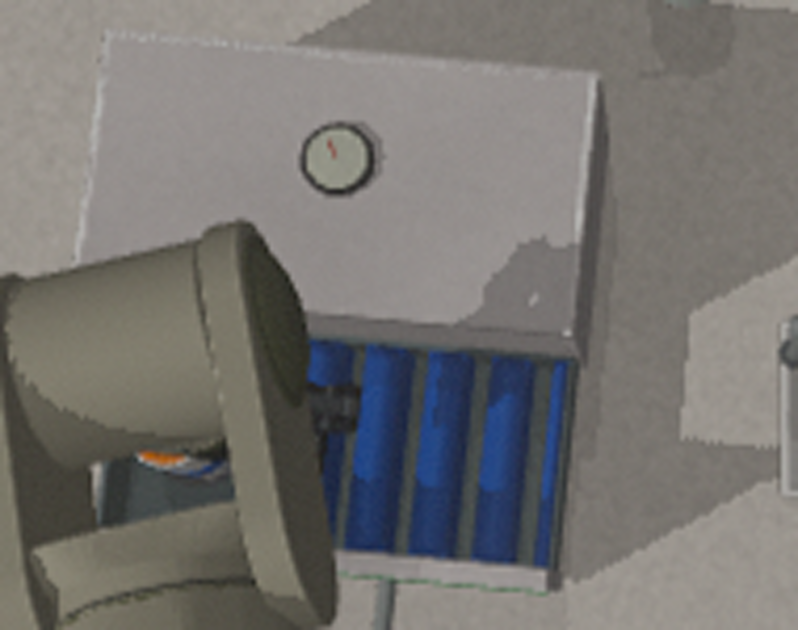

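{"method": "jog_arm", "body": {
  "targets": [
    {"offset": [0.0018,0.015,0.0007],"yaw": -0.002},
    {"offset": [0.0018,0.03,0.0007],"yaw": -0.002},
    {"offset": [0.0018,0.045,0.0007],"yaw": -0.002},
    {"offset": [0.0018,0.052,0.0007],"yaw": -0.002},
    {"offset": [0.0018,0.056,0.0007],"yaw": -0.002},
    {"offset": [0.0018,0.056,0.0007],"yaw": -0.002},
    {"offset": [0.0018,0.056,0.0007],"yaw": -0.002}
  ]
}}

```text
time_s: 19.43
eef_pos: [511.8, 241.7, 194.7]
ee_rot: [-0.52, 0.525, 0.478, -0.475]
force: [-0.3, 0.8, 0.3]
grip_width: 0.136
```

Run:
```python
from ov import *
s=ctrl.capture("side")
to([511.4,241.9,131],-.0915+1.5708)
overlay(s,[],(210,110,310,210),7,"s9")
```

```text
off [0.0001 0.0639 0.001 ]  yaw -0.0005 (q6 -1.24) dist 0.064 tcp [511.9 241.8 194.9] jaw 1.4788 down [ 0.0078 -0.0028 -1.    ] t 19.48 F [-0.5 -0.  -1.4] g 11.6
```

View pics/s9.png

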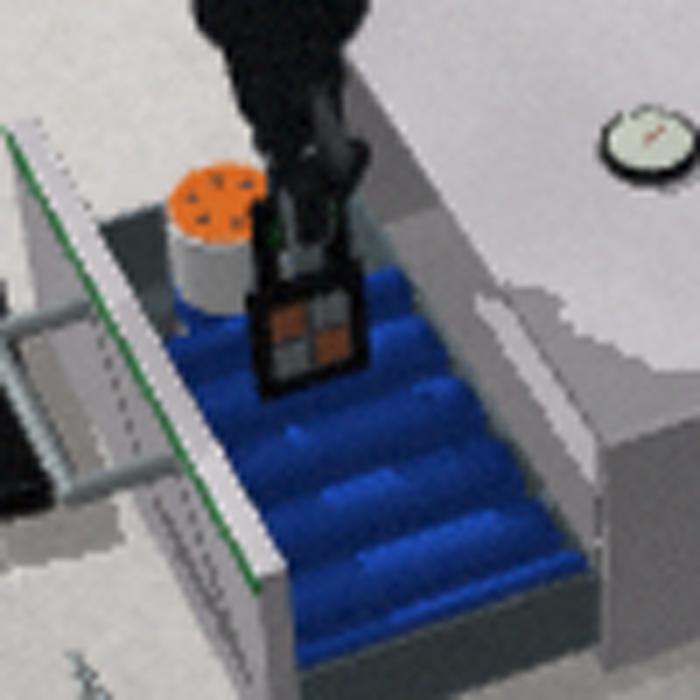

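{"method": "jog_arm", "body": {
  "targets": [
    {"offset": [0.0001,0.004,0],"yaw": 0},
    {"offset": [0.0001,0.008,0],"yaw": 0},
    {"offset": [0.0001,0.012,0],"yaw": 0},
    {"offset": [0.0001,0.015,0],"yaw": 0},
    {"offset": [0.0001,0.018,0],"yaw": 0},
    {"offset": [0.0001,0.018,0],"yaw": 0}
  ]
}}

```text
time_s: 19.98
eef_pos: [511.8, 241.8, 176.1]
ee_rot: [-0.52, 0.525, 0.477, -0.475]
force: [-0.6, 0.4, -0.3]
grip_width: 0.135
```

{"method": "jog_arm", "body": {
  "targets": [
    {"offset": [0,0.006,0],"yaw": 0},
    {"offset": [0,0.012,0],"yaw": 0},
    {"offset": [0,0.018,0],"yaw": 0},
    {"offset": [0,0.024,0],"yaw": 0},
    {"offset": [0,0.03,0],"yaw": 0},
    {"offset": [0,0.035,0],"yaw": 0},
    {"offset": [0,0.039,0],"yaw": 0},
    {"offset": [0,0.041,0],"yaw": 0},
    {"offset": [0,0.041,0],"yaw": 0}
  ]
}}

```text
time_s: 20.73
eef_pos: [511.9, 241.6, 134.7]
ee_rot: [-0.52, 0.525, 0.477, -0.476]
force: [-0.2, -0.3, -0.2]
grip_width: 0.135
```

{"method": "jog_arm", "body": {
  "targets": [
    {"offset": [0,0.001,0],"yaw": 0},
    {"offset": [0,0.002,0],"yaw": 0},
    {"offset": [0,0.003,0],"yaw": 0},
    {"offset": [0,0.004,0],"yaw": 0},
    {"offset": [0,0.004,0],"yaw": 0}
  ]
}}

```text
time_s: 21.15
eef_pos: [511.9, 241.6, 130.5]
ee_rot: [-0.52, 0.525, 0.477, -0.476]
force: [0.6, -0.4, -0.8]
grip_width: 0.135
```

{"method": "jog_arm", "body": {
  "targets": [
    {"offset": [0,0.0007,0],"yaw": 0},
    {"offset": [0,0.0014,0],"yaw": 0},
    {"offset": [0,0.002,0],"yaw": 0},
    {"offset": [0,0.002,0],"yaw": 0}
  ]
}}

```text
time_s: 21.48
eef_pos: [512.5, 241.7, 130.0]
ee_rot: [-0.52, 0.525, 0.478, -0.475]
force: [-1.5, -0.7, 9.3]
grip_width: 0.134
```

{"method": "jog_arm", "body": {
  "targets": [
    {"offset": [0,0,0],"yaw": 0},
    {"offset": [0,0,0],"yaw": 0},
    {"offset": [0,0,0],"yaw": 0},
    {"offset": [0,-0.01,0],"yaw": 0},
    {"offset": [0,-0.03,0],"yaw": 0},
    {"offset": [0,-0.06,0],"yaw": 0},
    {"offset": [0,-0.1,0],"yaw": 0},
    {"offset": [0,-0.12,0],"yaw": 0},
    {"offset": [0,-0.12,0],"yaw": 0},
    {"offset": [0,-0.12,0],"yaw": 0}
  ],
  "fingers": 0.025
}}

```text
time_s: 22.32
eef_pos: [511.7, 242.1, 251.1]
ee_rot: [-0.519, 0.525, 0.479, -0.474]
force: [-0.1, -0.3, -0.7]
grip_width: 0.29
```

Run:
```python
from ov import *
s=ctrl.capture("side");t=ctrl.capture("top")
to([544.0,-377,235],-.005)
overlay(s,[],(190,60,360,220),4,"s10")
```

```text
off [-0.6132  0.0162 -0.0895]  yaw 1.4838 (q6 -1.24) dist 0.62 tcp [511.1 241.9 248.9] jaw 1.4788 down [ 0.006  -0.0034 -1.    ] t 22.42 F [-0.7  0.2 -1.3] g 24.9
```

View pics/s10.png

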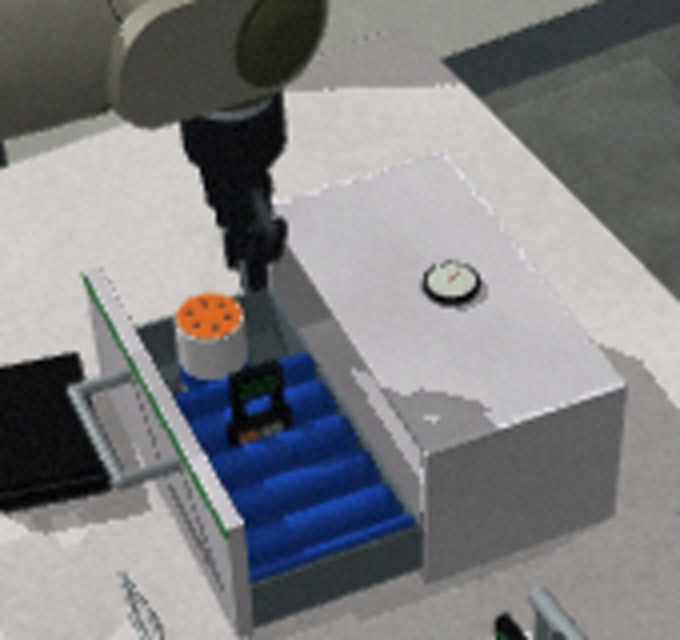

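{"method": "jog_arm", "body": {
  "targets": [
    {"offset": [-0.04,0.004,-0.006],"yaw": 0.12},
    {"offset": [-0.08,0.008,-0.012],"yaw": 0.24},
    {"offset": [-0.12,0.012,-0.018],"yaw": 0.36},
    {"offset": [-0.16,0.016,-0.024],"yaw": 0.48},
    {"offset": [-0.2,0.016,-0.03],"yaw": 0.6},
    {"offset": [-0.24,0.016,-0.036],"yaw": 0.72},
    {"offset": [-0.28,0.016,-0.042],"yaw": 0.84},
    {"offset": [-0.32,0.016,-0.048],"yaw": 0.96},
    {"offset": [-0.36,0.016,-0.053],"yaw": 1.08},
    {"offset": [-0.4,0.016,-0.058],"yaw": 1.2},
    {"offset": [-0.42,0.016,-0.06],"yaw": 1.25},
    {"offset": [-0.42,0.016,-0.06],"yaw": 1.25}
  ],
  "fingers": 0.023
}}

```text
time_s: 23.42
eef_pos: [531.5, -185.6, 232.6]
ee_rot: [-0.702, 0.704, 0.079, -0.077]
force: [0.2, -0.6, -0.5]
grip_width: 0.269
```

Run:
```python
from ov import *
t=ctrl.capture("top")
to([544.5,-376,215],-.005)
overlay(t,rackseg(582,-245.6,-.0072),(285,170,445,240),5,"t11")
```

```text
off [-0.0307  0.0182 -0.1906]  yaw 0.2310 (q6 -0.77) dist 0.194 tcp [ 531.7 -183.4  232.8] jaw 0.226 down [ 0.0033 -0.0018 -1.    ] t 23.47 F [-0.1  0.4  0. ] g 22.9
```

View pics/t11.png

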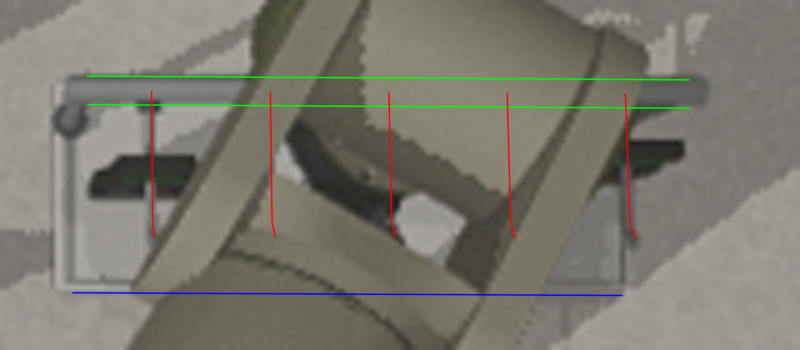

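{"method": "jog_arm", "body": {
  "targets": [
    {"offset": [-0.007,0.0,-0.04],"yaw": 0.1},
    {"offset": [-0.013,0.0,-0.08],"yaw": 0.2},
    {"offset": [-0.02,0.0,-0.12],"yaw": 0.231},
    {"offset": [-0.026,0.005,-0.16],"yaw": 0.231},
    {"offset": [-0.0305,0.01,-0.185],"yaw": 0.231},
    {"offset": [-0.0307,0.0182,-0.1906],"yaw": 0.231},
    {"offset": [-0.0307,0.0182,-0.1906],"yaw": 0.231},
    {"offset": [-0.0307,0.0182,-0.1906],"yaw": 0.231},
    {"offset": [-0.0307,0.0182,-0.1906],"yaw": 0.231}
  ]
}}

```text
time_s: 24.22
eef_pos: [545.1, -374.1, 215.3]
ee_rot: [-0.707, 0.708, 0.0, 0.002]
force: [-0.5, 0.5, 0.7]
grip_width: 0.269
```

Run:
```python
from ov import *
s=ctrl.capture("side")
to([544.5,-376,156],-.005)
f=frame(544.5,-376,-.005)
overlay(s,[],(310,220,410,340),5,"s12")
```

```text
off [-0.0008  0.0597 -0.0016]  yaw 0.0022 (q6 -0.78) dist 0.06 tcp [ 545.1 -374.3  215.7] jaw -0.0028 down [ 0.0038 -0.0019 -1.    ] t 24.27 F [-0.1  0.6 -0.7] g 23.2
```

View pics/s12.png

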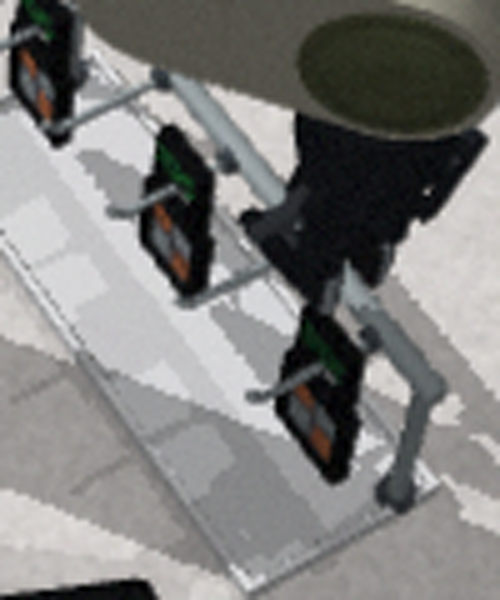

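{"method": "jog_arm", "body": {
  "targets": [
    {"offset": [-0.0006,0.015,-0.0016],"yaw": 0},
    {"offset": [-0.0006,0.028,-0.0016],"yaw": 0},
    {"offset": [-0.0006,0.038,-0.0016],"yaw": 0},
    {"offset": [-0.0006,0.045,-0.0016],"yaw": 0},
    {"offset": [-0.0006,0.05,-0.0016],"yaw": 0},
    {"offset": [-0.0006,0.054,-0.0016],"yaw": 0},
    {"offset": [-0.0006,0.057,-0.0016],"yaw": 0},
    {"offset": [-0.0006,0.0597,-0.0016],"yaw": 0},
    {"offset": [-0.0006,0.0597,-0.0016],"yaw": 0}
  ]
}}

```text
time_s: 25.02
eef_pos: [544.6, -376.0, 155.7]
ee_rot: [-0.706, 0.708, 0.0, 0.002]
force: [-0.4, -0.2, 0.6]
grip_width: 0.268
```

{"method": "jog_arm", "body": {
  "targets": [
    {"offset": [0,0,0],"yaw": 0},
    {"offset": [0,0,0],"yaw": 0},
    {"offset": [0,-0.001,0],"yaw": 0},
    {"offset": [0,-0.001,0],"yaw": 0}
  ],
  "fingers": 0.008
}}

```text
time_s: 25.35
eef_pos: [544.7, -376.0, 157.0]
ee_rot: [-0.706, 0.708, 0.0, 0.002]
force: [0.5, -1.0, -0.6]
grip_width: 0.133
```

{"method": "jog_arm", "body": {
  "targets": [
    {"offset": [0,-0.004,0],"yaw": 0},
    {"offset": [0,-0.008,0],"yaw": 0},
    {"offset": [0,-0.0115,0],"yaw": 0},
    {"offset": [0,-0.0138,0],"yaw": 0},
    {"offset": [0,-0.0138,0],"yaw": 0},
    {"offset": [0,-0.0138,0],"yaw": 0}
  ]
}}

```text
time_s: 25.85
eef_pos: [544.7, -376.0, 171.0]
ee_rot: [-0.706, 0.708, 0.0, 0.002]
force: [-0.6, -0.1, -0.5]
grip_width: 0.134
```

{"method": "jog_arm", "body": {
  "targets": [
    {"offset": [-0.006,0,0],"yaw": 0},
    {"offset": [-0.014,0,0],"yaw": 0},
    {"offset": [-0.022,0,0],"yaw": 0},
    {"offset": [-0.03,0,0],"yaw": 0},
    {"offset": [-0.038,0,0],"yaw": 0},
    {"offset": [-0.046,0,0],"yaw": 0},
    {"offset": [-0.054,0,0],"yaw": 0},
    {"offset": [-0.063,0,0],"yaw": 0},
    {"offset": [-0.072,0,0],"yaw": 0},
    {"offset": [-0.08,0,0],"yaw": 0},
    {"offset": [-0.085,0,0],"yaw": 0},
    {"offset": [-0.085,0,0],"yaw": 0}
  ]
}}

```text
time_s: 26.85
eef_pos: [458.8, -375.9, 170.8]
ee_rot: [-0.706, 0.708, 0.0, 0.003]
force: [-0.3, -0.1, -1.0]
grip_width: 0.132
```

Run:
```python
from ov import *
s=ctrl.capture("side")
to([507.4,197.9,260],-.0915+1.5708)
overlay(s,[],(250,200,410,340),4,"s13")
```

```text
off [ 0.0464 -0.0904  0.5738]  yaw -1.4827 (q6 -0.88) dist 0.583 tcp [ 459.4 -375.9  170.8] jaw -0.0034 down [ 0.0043 -0.0024 -1.    ] t 26.9 F [ 0.5  0.4 -0.7] g 11.6
```

View pics/s13.png

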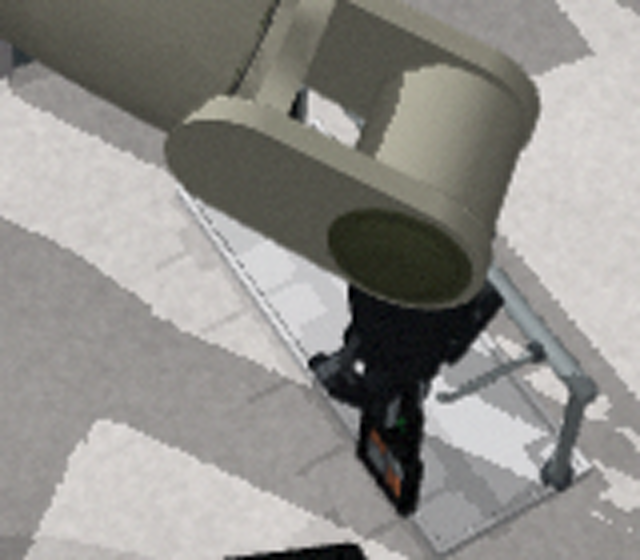

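{"method": "jog_arm", "body": {
  "targets": [
    {"offset": [0.0,-0.035,0.0],"yaw": -0.05},
    {"offset": [0.0,-0.07,0.02],"yaw": -0.17},
    {"offset": [0.0,-0.0904,0.055],"yaw": -0.29},
    {"offset": [0.0,-0.0904,0.095],"yaw": -0.41},
    {"offset": [0.003,-0.0904,0.135],"yaw": -0.53},
    {"offset": [0.007,-0.0904,0.175],"yaw": -0.65},
    {"offset": [0.01,-0.0904,0.215],"yaw": -0.77},
    {"offset": [0.014,-0.0904,0.255],"yaw": -0.89},
    {"offset": [0.018,-0.0904,0.295],"yaw": -1.01},
    {"offset": [0.02,-0.0904,0.325],"yaw": -1.13},
    {"offset": [0.02,-0.0904,0.34],"yaw": -1.2},
    {"offset": [0.02,-0.0904,0.34],"yaw": -1.2}
  ]
}}

```text
time_s: 27.9
eef_pos: [480.3, -32.9, 260.8]
ee_rot: [-0.581, 0.584, 0.401, -0.399]
force: [-0.0, -0.6, -0.7]
grip_width: 0.136
```

Run:
```python
from ov import *
to([507.4,198.1,250],-.0915+1.5708)
```

```text
off [0.2253 0.0105 0.0577]  yaw -0.2757 (q6 -1.52) dist 0.233 tcp [480.3 -32.9 260.8] jaw 1.2036 down [ 0.0049 -0.0019 -1.    ] t 27.9 F [-0.  -0.6 -0.7] g 11.6
```

{"method": "jog_arm", "body": {
  "targets": [
    {"offset": [0.035,0.0105,0.009],"yaw": -0.1},
    {"offset": [0.07,0.0105,0.018],"yaw": -0.2},
    {"offset": [0.105,0.0105,0.027],"yaw": -0.276},
    {"offset": [0.14,0.0105,0.036],"yaw": -0.276},
    {"offset": [0.175,0.0105,0.045],"yaw": -0.276},
    {"offset": [0.205,0.0105,0.053],"yaw": -0.276},
    {"offset": [0.22,0.0105,0.0577],"yaw": -0.276},
    {"offset": [0.2253,0.0105,0.0577],"yaw": -0.276},
    {"offset": [0.2253,0.02,0.0577],"yaw": -0.276},
    {"offset": [0.2253,0.04,0.0577],"yaw": -0.276},
    {"offset": [0.2253,0.05,0.0577],"yaw": -0.276},
    {"offset": [0.2253,0.05,0.0577],"yaw": -0.276}
  ]
}}

```text
time_s: 28.9
eef_pos: [506.8, 196.5, 207.8]
ee_rot: [-0.522, 0.524, 0.475, -0.477]
force: [0.2, -0.5, -0.9]
grip_width: 0.134
```

Run:
```python
from ov import *
s=ctrl.capture("side")
to([507.4,198.1,136],-.0915+1.5708)
overlay(s,[],(210,110,310,210),6,"s14")
```

```text
off [0.0015 0.0734 0.0003]  yaw -0.0016 (q6 -1.32) dist 0.073 tcp [507.4 196.8 209.4] jaw 1.4777 down [ 0.0024 -0.0024 -1.    ] t 28.95 F [-0.7  0.7 -0.2] g 11.4
```

View pics/s14.png

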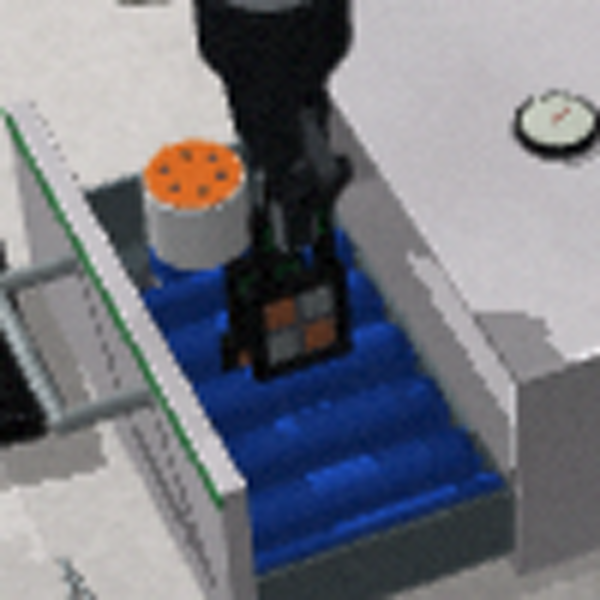

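{"method": "jog_arm", "body": {
  "targets": [
    {"offset": [0.0015,0.003,0.0003],"yaw": -0.0016},
    {"offset": [0.0015,0.01,0.0003],"yaw": -0.0016},
    {"offset": [0.0015,0.014,0.0003],"yaw": -0.0016},
    {"offset": [0.0015,0.017,0.0003],"yaw": -0.0016},
    {"offset": [0.0015,0.021,0.0003],"yaw": -0.0016},
    {"offset": [0.0015,0.025,0.0003],"yaw": -0.0016},
    {"offset": [0.0015,0.029,0.0003],"yaw": -0.0016},
    {"offset": [0.0015,0.033,0.0003],"yaw": -0.0016},
    {"offset": [0.0015,0.033,0.0003],"yaw": -0.0016}
  ]
}}

```text
time_s: 29.7
eef_pos: [507.0, 198.2, 175.6]
ee_rot: [-0.521, 0.523, 0.476, -0.477]
force: [0.4, 0.4, 0.4]
grip_width: 0.133
```

{"method": "jog_arm", "body": {
  "targets": [
    {"offset": [0,0.006,0],"yaw": 0},
    {"offset": [0,0.012,0],"yaw": 0},
    {"offset": [0,0.018,0],"yaw": 0},
    {"offset": [0,0.024,0],"yaw": 0},
    {"offset": [0,0.03,0],"yaw": 0},
    {"offset": [0,0.035,0],"yaw": 0},
    {"offset": [0,0.039,0],"yaw": 0},
    {"offset": [0,0.041,0],"yaw": 0},
    {"offset": [0,0.0415,0],"yaw": 0},
    {"offset": [0,0.042,0],"yaw": 0},
    {"offset": [0,0.042,0],"yaw": 0}
  ]
}}

```text
time_s: 30.62
eef_pos: [507.1, 198.1, 133.7]
ee_rot: [-0.521, 0.523, 0.476, -0.477]
force: [0.8, -0.4, -0.5]
grip_width: 0.135
```

{"method": "jog_arm", "body": {
  "targets": [
    {"offset": [0,0.0007,0],"yaw": 0},
    {"offset": [0,0.0014,0],"yaw": 0},
    {"offset": [0,0.002,0],"yaw": 0},
    {"offset": [0,0.002,0],"yaw": 0}
  ]
}}

```text
time_s: 30.95
eef_pos: [507.1, 198.1, 131.6]
ee_rot: [-0.521, 0.523, 0.476, -0.477]
force: [0.2, 0.2, -0.9]
grip_width: 0.134
```

{"method": "jog_arm", "body": {
  "targets": [
    {"offset": [0,0.0007,0],"yaw": 0},
    {"offset": [0,0.0013,0],"yaw": 0},
    {"offset": [0,0.0013,0],"yaw": 0}
  ]
}}

```text
time_s: 31.2
eef_pos: [507.4, 198.1, 131.0]
ee_rot: [-0.521, 0.524, 0.477, -0.477]
force: [-1.3, -0.1, 5.2]
grip_width: 0.137
```

{"method": "jog_arm", "body": {
  "targets": [
    {"offset": [0,0,0],"yaw": 0},
    {"offset": [0,0,0],"yaw": 0},
    {"offset": [0,0,0],"yaw": 0},
    {"offset": [0,-0.01,0],"yaw": 0},
    {"offset": [0,-0.03,0],"yaw": 0},
    {"offset": [0,-0.06,0],"yaw": 0},
    {"offset": [0,-0.1,0],"yaw": 0},
    {"offset": [0,-0.115,0],"yaw": 0},
    {"offset": [0,-0.115,0],"yaw": 0},
    {"offset": [0,-0.115,0],"yaw": 0}
  ],
  "fingers": 0.024
}}

```text
time_s: 32.03
eef_pos: [507.1, 198.4, 246.7]
ee_rot: [-0.521, 0.524, 0.477, -0.476]
force: [-1.1, 0.1, -0.6]
grip_width: 0.282
```

Run:
```python
from ov import *
s=ctrl.capture("side");
to([543.0,-245.5,230],-.005)
overlay(s,[],(190,60,360,220),4,"s15")
t=ctrl.capture("top");overlay(t,[],(285,170,445,240),5,"t15")
```

```text
off [-0.4387  0.0167 -0.0766]  yaw 1.4844 (q6 -1.32) dist 0.446 tcp [506.7 198.4 245.5] jaw 1.4794 down [ 0.0013 -0.0026 -1.    ] t 32.08 F [-0.3 -0.9 -1.2] g 24.2
```

View pics/s15.png

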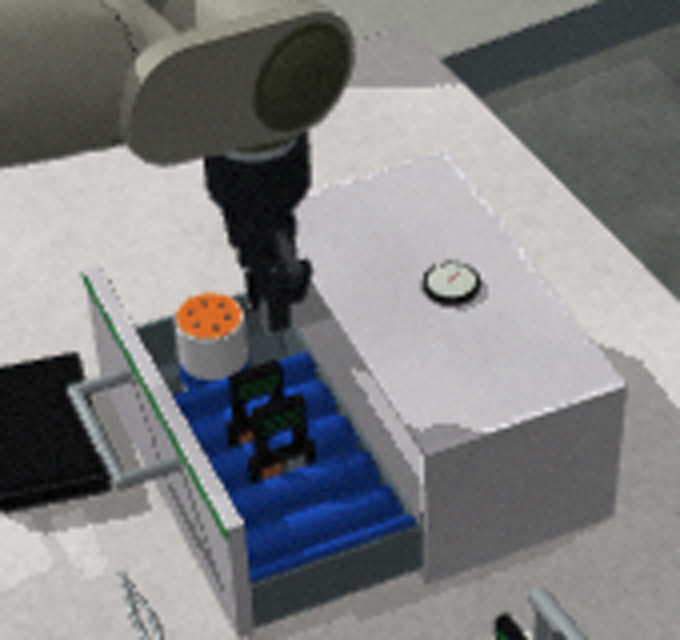

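View pics/t15.png

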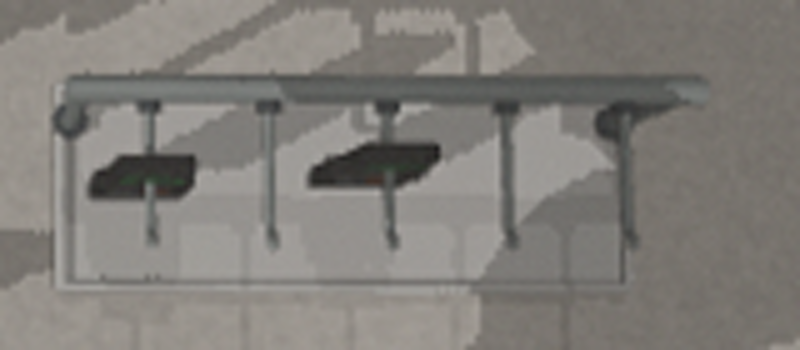

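{"method": "jog_arm", "body": {
  "targets": [
    {"offset": [-0.03,0,0],"yaw": 0.12},
    {"offset": [-0.065,0,-0.01],"yaw": 0.24},
    {"offset": [-0.1,0,-0.017],"yaw": 0.36},
    {"offset": [-0.14,0,-0.024],"yaw": 0.48},
    {"offset": [-0.18,0,-0.03],"yaw": 0.6},
    {"offset": [-0.22,0,-0.037],"yaw": 0.72},
    {"offset": [-0.26,0,-0.045],"yaw": 0.84},
    {"offset": [-0.3,0,-0.052],"yaw": 0.96},
    {"offset": [-0.34,0,-0.06],"yaw": 1.08},
    {"offset": [-0.37,0,-0.065],"yaw": 1.2},
    {"offset": [-0.39,0.0,-0.068],"yaw": 1.32},
    {"offset": [-0.39,0.0,-0.068],"yaw": 1.4}
  ]
}}

```text
time_s: 33.13
eef_pos: [538.0, -200.0, 243.9]
ee_rot: [-0.706, 0.707, 0.023, -0.025]
force: [-0.1, 0.4, -0.1]
grip_width: 0.28
```

Run:
```python
from ov import *
t=ctrl.capture("top")
print(unproj(t,[[402/5+285-.5,150/5+170-.5],[160/5+285-.5,163/5+170-.5]],161).round(1))
to([543.5,-245.5,215],-.005)
```

```text
[[ 545.  -244.7  161. ]
 [ 538.2 -114.3  161. ]]
off [ 0.0023  0.0291 -0.0477]  yaw 0.0725 (q6 -0.62) dist 0.056 tcp [ 538.1 -198.1  244. ] jaw 0.0675 down [-0.0028 -0.0012 -1.    ] t 33.18 F [ 0.6  0.1 -0.5] g 23.8
```

{"method": "jog_arm", "body": {
  "targets": [
    {"offset": [0.0028,0.0,-0.025],"yaw": 0.0725},
    {"offset": [0.0028,0.015,-0.0477],"yaw": 0.0725},
    {"offset": [0.0028,0.03,-0.0477],"yaw": 0.0725},
    {"offset": [0.0028,0.045,-0.0477],"yaw": 0.0725},
    {"offset": [0.0028,0.055,-0.0477],"yaw": 0.0725},
    {"offset": [0.0028,0.055,-0.0477],"yaw": 0.0725}
  ]
}}

```text
time_s: 33.68
eef_pos: [543.0, -244.5, 186.2]
ee_rot: [0.708, -0.706, 0.004, 0.001]
force: [-0.7, -0.2, -0.2]
grip_width: 0.28
```

Run:
```python
from ov import *
s=ctrl.capture("side")
to([544,-245.5,156],-.005)
overlay(s,[],(290,200,410,320),5,"s16")
```

```text
off [ 0.0006  0.0319 -0.0007]  yaw 0.0015 (q6 -0.61) dist 0.032 tcp [ 543.6 -244.8  187.9] jaw -0.0035 down [-5.1e-03  5.0e-04 -1.0e+00] t 33.73 F [-0.8  0.6 -0.4] g 23.8
```

View pics/s16.png

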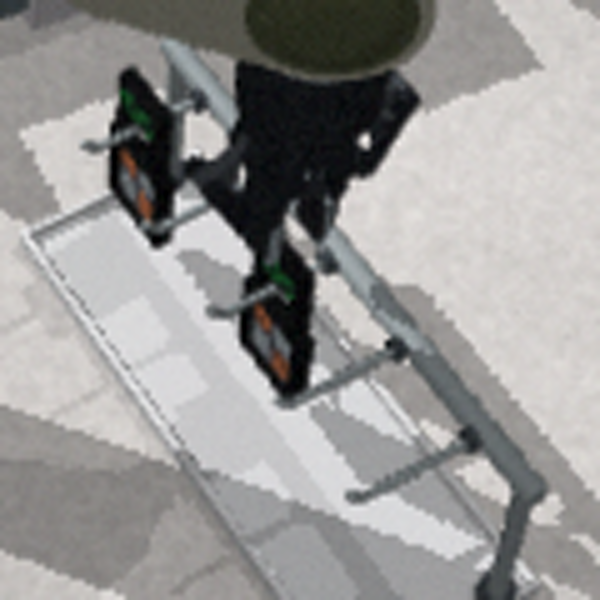

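{"method": "jog_arm", "body": {
  "targets": [
    {"offset": [0.0006,0.008,-0.0007],"yaw": 0.0015},
    {"offset": [0.0006,0.015,-0.0007],"yaw": 0.0015},
    {"offset": [0.0006,0.021,-0.0007],"yaw": 0.0015},
    {"offset": [0.0006,0.026,-0.0007],"yaw": 0.0015},
    {"offset": [0.0006,0.029,-0.0007],"yaw": 0.0015},
    {"offset": [0.0006,0.0319,-0.0007],"yaw": 0.0015},
    {"offset": [0.0006,0.0319,-0.0007],"yaw": 0.0015},
    {"offset": [0.0006,0.0319,-0.0007],"yaw": 0.0015}
  ]
}}

```text
time_s: 34.4
eef_pos: [544.0, -245.5, 156.1]
ee_rot: [0.707, -0.707, 0.004, -0.0]
force: [0.2, -0.4, -0.6]
grip_width: 0.284
```

{"method": "jog_arm", "body": {
  "targets": [
    {"offset": [0,0,0],"yaw": 0},
    {"offset": [0,0,0],"yaw": 0},
    {"offset": [0,-0.001,0],"yaw": 0},
    {"offset": [0,-0.001,0],"yaw": 0}
  ],
  "fingers": 0.008
}}

```text
time_s: 34.73
eef_pos: [544.1, -245.6, 157.4]
ee_rot: [0.707, -0.707, 0.003, -0.0]
force: [0.1, 0.8, 0.0]
grip_width: 0.134
```

{"method": "jog_arm", "body": {
  "targets": [
    {"offset": [0,-0.004,0],"yaw": 0},
    {"offset": [0,-0.008,0],"yaw": 0},
    {"offset": [0,-0.0115,0],"yaw": 0},
    {"offset": [0,-0.0138,0],"yaw": 0},
    {"offset": [0,-0.0138,0],"yaw": 0},
    {"offset": [0,-0.0138,0],"yaw": 0}
  ]
}}

```text
time_s: 35.23
eef_pos: [544.2, -245.6, 171.3]
ee_rot: [0.707, -0.707, 0.003, -0.0]
force: [-0.2, -0.2, -0.6]
grip_width: 0.136
```

{"method": "jog_arm", "body": {
  "targets": [
    {"offset": [-0.006,0,0],"yaw": 0},
    {"offset": [-0.014,0,0],"yaw": 0},
    {"offset": [-0.022,0,0],"yaw": 0},
    {"offset": [-0.03,0,0],"yaw": 0},
    {"offset": [-0.038,0,0],"yaw": 0},
    {"offset": [-0.046,0,0],"yaw": 0},
    {"offset": [-0.054,0,0],"yaw": 0},
    {"offset": [-0.063,0,0],"yaw": 0},
    {"offset": [-0.072,0,0],"yaw": 0},
    {"offset": [-0.08,0,0],"yaw": 0},
    {"offset": [-0.085,0,0],"yaw": 0},
    {"offset": [-0.085,0,0],"yaw": 0}
  ]
}}

```text
time_s: 36.23
eef_pos: [458.4, -245.2, 171.8]
ee_rot: [0.707, -0.707, 0.004, -0.0]
force: [0.8, -0.5, -0.5]
grip_width: 0.136
```

Run:
```python
from ov import *
s=ctrl.capture("side")
to([503.4,154.3,250],-.0915+1.5708)
overlay(s,[],(250,180,410,320),4,"s17")
```

```text
off [ 0.042  -0.0784  0.3998]  yaw -1.4847 (q6 -0.71) dist 0.41 tcp [ 458.9 -245.3  171.9] jaw -0.0054 down [-4.1e-03 -2.0e-04 -1.0e+00] t 36.28 F [ 0.4  0.1 -0.7] g 11.7
```

View pics/s17.png

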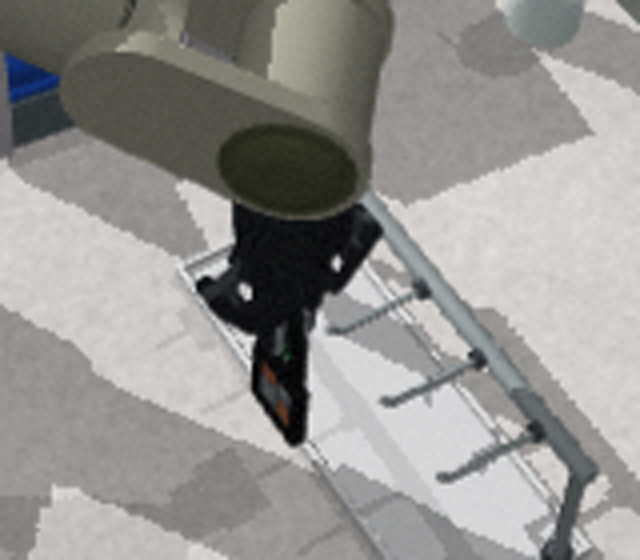

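{"method": "jog_arm", "body": {
  "targets": [
    {"offset": [0.0,-0.035,0.0],"yaw": -0.05},
    {"offset": [0.0,-0.07,0.015],"yaw": -0.17},
    {"offset": [0.0,-0.085,0.045],"yaw": -0.29},
    {"offset": [0.0,-0.085,0.08],"yaw": -0.41},
    {"offset": [0.0,-0.085,0.115],"yaw": -0.53},
    {"offset": [0.002,-0.085,0.15],"yaw": -0.65},
    {"offset": [0.005,-0.085,0.185],"yaw": -0.77},
    {"offset": [0.008,-0.085,0.215],"yaw": -0.89},
    {"offset": [0.01,-0.085,0.24],"yaw": -1.01},
    {"offset": [0.01,-0.085,0.255],"yaw": -1.13},
    {"offset": [0.01,-0.085,0.26],"yaw": -1.2},
    {"offset": [0.01,-0.085,0.26],"yaw": -1.2}
  ]
}}

```text
time_s: 37.28
eef_pos: [470.9, 16.0, 256.8]
ee_rot: [0.585, -0.583, -0.398, 0.4]
force: [-0.4, 0.0, -0.4]
grip_width: 0.134
```

Run:
```python
from ov import *
to([503.4,154.3,250],-.0915+1.5708)
```

```text
off [0.1407 0.0067 0.0199]  yaw -0.2800 (q6 -1.41) dist 0.142 tcp [470.9  16.  256.8] jaw 1.1993 down [-0.0039  0.     -1.    ] t 37.28 F [-0.4  0.  -0.4] g 11.4
```

{"method": "jog_arm", "body": {
  "targets": [
    {"offset": [0.035,0.0067,0.005],"yaw": -0.1},
    {"offset": [0.07,0.0067,0.01],"yaw": -0.2},
    {"offset": [0.1,0.0067,0.015],"yaw": -0.28},
    {"offset": [0.125,0.0067,0.018],"yaw": -0.28},
    {"offset": [0.137,0.0067,0.0199],"yaw": -0.28},
    {"offset": [0.1407,0.0067,0.0199],"yaw": -0.28},
    {"offset": [0.1407,0.0067,0.0199],"yaw": -0.28},
    {"offset": [0.1407,0.02,0.0199],"yaw": -0.28},
    {"offset": [0.1407,0.035,0.0199],"yaw": -0.28},
    {"offset": [0.1407,0.047,0.0199],"yaw": -0.28},
    {"offset": [0.1407,0.05,0.0199],"yaw": -0.28},
    {"offset": [0.1407,0.05,0.0199],"yaw": -0.28}
  ]
}}

```text
time_s: 38.28
eef_pos: [503.0, 153.1, 206.3]
ee_rot: [0.524, -0.522, -0.475, 0.478]
force: [0.7, -0.1, -0.5]
grip_width: 0.134
```

Run:
```python
from ov import *
s=ctrl.capture("side")
to([503.4,154.2,136],-.0915+1.5708)
overlay(s,[],(210,110,310,210),6,"s18")
```

```text
off [ 0.0009  0.0711 -0.0002]  yaw -0.0017 (q6 -1.40) dist 0.071 tcp [503.4 153.4 207.1] jaw 1.4776 down [-3.7e-03 -1.0e-04 -1.0e+00] t 38.33 F [-0.8  0.3 -0.6] g 11.4
```

View pics/s18.png

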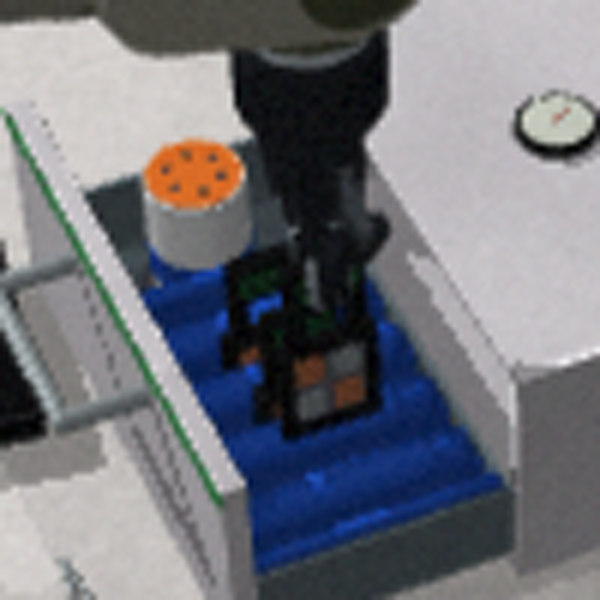

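{"method": "jog_arm", "body": {
  "targets": [
    {"offset": [0.0009,0.003,-0.0002],"yaw": -0.0017},
    {"offset": [0.0009,0.008,-0.0002],"yaw": -0.0017},
    {"offset": [0.0009,0.012,-0.0002],"yaw": -0.0017},
    {"offset": [0.0009,0.016,-0.0002],"yaw": -0.0017},
    {"offset": [0.0009,0.02,-0.0002],"yaw": -0.0017},
    {"offset": [0.0009,0.024,-0.0002],"yaw": -0.0017},
    {"offset": [0.0009,0.028,-0.0002],"yaw": -0.0017},
    {"offset": [0.0009,0.031,-0.0002],"yaw": -0.0017},
    {"offset": [0.0009,0.031,-0.0002],"yaw": -0.0017}
  ]
}}

```text
time_s: 39.08
eef_pos: [503.3, 154.2, 175.4]
ee_rot: [0.523, -0.521, -0.475, 0.478]
force: [-0.1, -0.3, -0.7]
grip_width: 0.138
```

{"method": "jog_arm", "body": {
  "targets": [
    {"offset": [0,0.006,0],"yaw": 0},
    {"offset": [0,0.012,0],"yaw": 0},
    {"offset": [0,0.018,0],"yaw": 0},
    {"offset": [0,0.024,0],"yaw": 0},
    {"offset": [0,0.03,0],"yaw": 0},
    {"offset": [0,0.035,0],"yaw": 0},
    {"offset": [0,0.039,0],"yaw": 0},
    {"offset": [0,0.041,0],"yaw": 0},
    {"offset": [0,0.0425,0],"yaw": 0},
    {"offset": [0,0.043,0],"yaw": 0},
    {"offset": [0,0.043,0],"yaw": 0}
  ]
}}

```text
time_s: 40.0
eef_pos: [503.2, 154.2, 132.5]
ee_rot: [0.523, -0.521, -0.475, 0.478]
force: [0.1, -0.0, -0.7]
grip_width: 0.138
```

{"method": "jog_arm", "body": {
  "targets": [
    {"offset": [0,0.0007,0],"yaw": 0},
    {"offset": [0,0.0014,0],"yaw": 0},
    {"offset": [0,0.002,0],"yaw": 0},
    {"offset": [0,0.002,0],"yaw": 0}
  ]
}}

```text
time_s: 40.33
eef_pos: [503.7, 154.3, 131.5]
ee_rot: [0.523, -0.522, -0.476, 0.477]
force: [-1.7, 0.5, 7.2]
grip_width: 0.134
```

Contact with the floor at the expected height; release and go for the last carrier.

{"method": "jog_arm", "body": {
  "targets": [
    {"offset": [0,0,0],"yaw": 0},
    {"offset": [0,0,0],"yaw": 0},
    {"offset": [0,0,0],"yaw": 0},
    {"offset": [0,-0.01,0],"yaw": 0},
    {"offset": [0,-0.03,0],"yaw": 0},
    {"offset": [0,-0.06,0],"yaw": 0},
    {"offset": [0,-0.1,0],"yaw": 0},
    {"offset": [0,-0.105,0],"yaw": 0},
    {"offset": [0,-0.105,0],"yaw": 0},
    {"offset": [0,-0.105,0],"yaw": 0}
  ],
  "fingers": 0.025
}}

```text
time_s: 41.17
eef_pos: [503.8, 154.3, 236.4]
ee_rot: [0.523, -0.522, -0.476, 0.477]
force: [0.3, 0.1, -0.7]
grip_width: 0.293
```

Run:
```python
from ov import *
to([538.0,-114,215],-.005)
```

```text
off [-0.264   0.0214 -0.0586]  yaw 1.4844 (q6 -1.40) dist 0.271 tcp [503.8 154.3 236.4] jaw 1.4794 down [-2.6e-03 -1.0e-04 -1.0e+00] t 41.17 F [ 0.3  0.1 -0.7] g 25.0
```

{"method": "jog_arm", "body": {
  "targets": [
    {"offset": [-0.03,0,-0.006],"yaw": 0.124},
    {"offset": [-0.06,0,-0.013],"yaw": 0.248},
    {"offset": [-0.09,0,-0.02],"yaw": 0.372},
    {"offset": [-0.12,0,-0.027],"yaw": 0.496},
    {"offset": [-0.15,0,-0.034],"yaw": 0.62},
    {"offset": [-0.18,0,-0.04],"yaw": 0.744},
    {"offset": [-0.21,0,-0.047],"yaw": 0.868},
    {"offset": [-0.235,0,-0.053],"yaw": 0.992},
    {"offset": [-0.255,0,-0.057],"yaw": 1.116},
    {"offset": [-0.264,0,-0.0586],"yaw": 1.24},
    {"offset": [-0.264,0.0,-0.0586],"yaw": 1.364},
    {"offset": [-0.264,0.0,-0.0586],"yaw": 1.484}
  ]
}}

```text
time_s: 42.17
eef_pos: [537.4, -114.6, 234.4]
ee_rot: [0.708, -0.707, 0.006, -0.002]
force: [0.4, 0.1, 0.3]
grip_width: 0.295
```

Run:
```python
from ov import *
s=ctrl.capture("side")
to([537.5,-114,190],-.005)
overlay(s,[],(270,180,390,300),5,"s19")
overlay(s,[],(190,60,360,220),4,"s19b")
```

```text
off [0.0003 0.0445 0.0001]  yaw -0.0134 (q6 -0.40) dist 0.045 tcp [ 537.4 -114.2  234.5] jaw -0.0184 down [-0.0058  0.0013 -1.    ] t 42.22 F [0.4 1.1 0. ] g 25.2
```

View pics/s19.png

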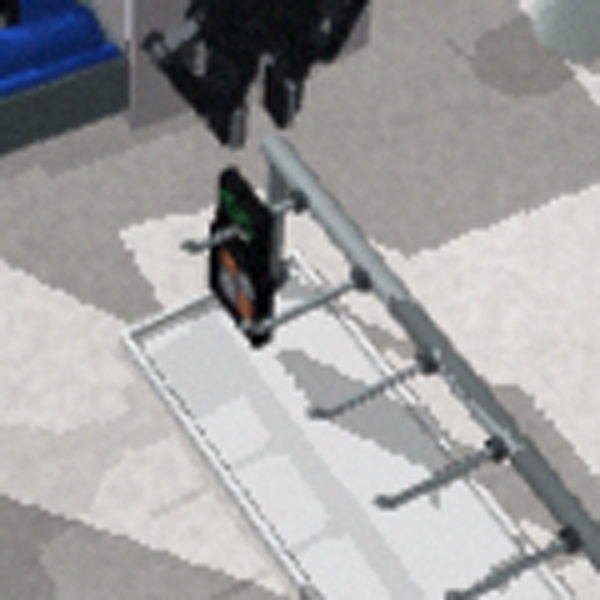

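View pics/s19b.png

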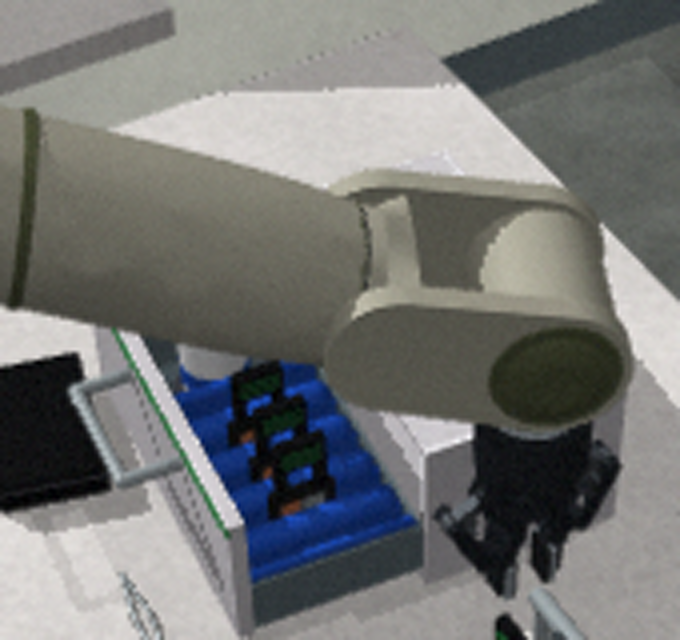

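{"method": "jog_arm", "body": {
  "targets": [
    {"offset": [-0.0002,0.012,0.0001],"yaw": -0.0134},
    {"offset": [-0.0002,0.026,0.0001],"yaw": -0.0134},
    {"offset": [-0.0002,0.038,0.0001],"yaw": -0.0134},
    {"offset": [-0.0002,0.0445,0.0001],"yaw": -0.0134},
    {"offset": [-0.0002,0.0445,0.0001],"yaw": -0.0134},
    {"offset": [-0.0002,0.0445,0.0001],"yaw": -0.0134}
  ]
}}

```text
time_s: 42.72
eef_pos: [536.9, -113.9, 189.7]
ee_rot: [0.708, -0.706, 0.004, 0.001]
force: [-0.0, -0.1, -0.0]
grip_width: 0.292
```

Run:
```python
from ov import *
s=ctrl.capture("side")
to([537.0,-114,156],-.005)
overlay(s,[],(290,190,360,260),9,"s20")
```

```text
off [ 0.0001  0.0343 -0.    ]  yaw 0.0009 (q6 -0.42) dist 0.034 tcp [ 537.1 -114.   190.3] jaw -0.0041 down [-0.0057  0.0013 -1.    ] t 42.77 F [0.2 0.1 0.1] g 25.1
```

View pics/s20.png

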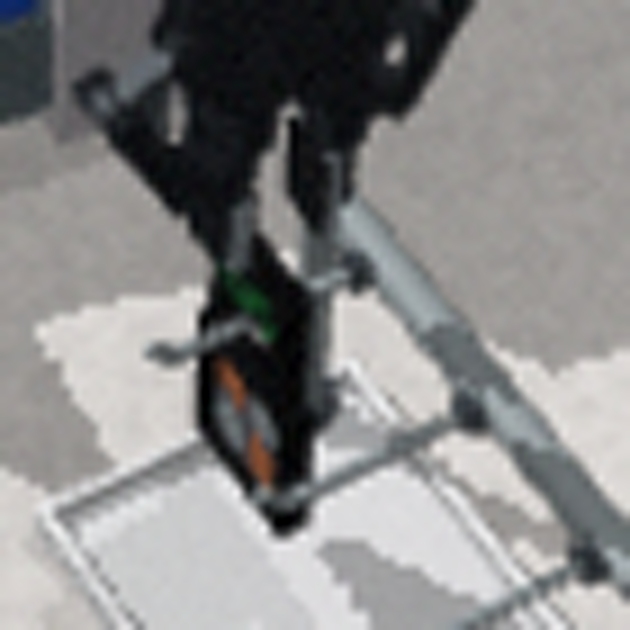

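Carrier bar top (~(260,245)) lies between the fingertips; go down and grip.

{"method": "jog_arm", "body": {
  "targets": [
    {"offset": [0,0.008,0],"yaw": 0},
    {"offset": [0,0.016,0],"yaw": 0},
    {"offset": [0,0.022,0],"yaw": 0},
    {"offset": [0,0.027,0],"yaw": 0},
    {"offset": [0,0.031,0],"yaw": 0},
    {"offset": [0,0.0343,0],"yaw": 0},
    {"offset": [0,0.0343,0],"yaw": 0},
    {"offset": [0,0.0343,0],"yaw": 0}
  ]
}}

```text
time_s: 43.43
eef_pos: [536.9, -114.0, 156.0]
ee_rot: [0.708, -0.707, 0.003, 0.001]
force: [0.5, 0.8, 0.5]
grip_width: 0.296
```

{"method": "jog_arm", "body": {
  "targets": [
    {"offset": [0,0,0],"yaw": 0},
    {"offset": [0,0,0],"yaw": 0},
    {"offset": [0,-0.001,0],"yaw": 0},
    {"offset": [0,-0.001,0],"yaw": 0}
  ],
  "fingers": 0.008
}}

```text
time_s: 43.77
eef_pos: [537.0, -114.0, 157.3]
ee_rot: [0.707, -0.707, 0.003, 0.0]
force: [0.7, -0.9, -0.8]
grip_width: 0.129
```

{"method": "jog_arm", "body": {
  "targets": [
    {"offset": [0,-0.004,0],"yaw": 0},
    {"offset": [0,-0.008,0],"yaw": 0},
    {"offset": [0,-0.0115,0],"yaw": 0},
    {"offset": [0,-0.0138,0],"yaw": 0},
    {"offset": [0,-0.0138,0],"yaw": 0},
    {"offset": [0,-0.0138,0],"yaw": 0}
  ]
}}

```text
time_s: 44.27
eef_pos: [537.1, -114.0, 171.2]
ee_rot: [0.707, -0.707, 0.003, 0.0]
force: [0.0, -0.2, -1.0]
grip_width: 0.135
```

{"method": "jog_arm", "body": {
  "targets": [
    {"offset": [-0.006,0,0],"yaw": 0},
    {"offset": [-0.014,0,0],"yaw": 0},
    {"offset": [-0.022,0,0],"yaw": 0},
    {"offset": [-0.03,0,0],"yaw": 0},
    {"offset": [-0.038,0,0],"yaw": 0},
    {"offset": [-0.046,0,0],"yaw": 0},
    {"offset": [-0.054,0,0],"yaw": 0},
    {"offset": [-0.063,0,0],"yaw": 0},
    {"offset": [-0.072,0,0],"yaw": 0},
    {"offset": [-0.08,0,0],"yaw": 0},
    {"offset": [-0.08,0,0],"yaw": 0},
    {"offset": [-0.08,0,0],"yaw": 0}
  ]
}}

```text
time_s: 45.27
eef_pos: [457.0, -113.8, 171.8]
ee_rot: [0.707, -0.707, 0.003, 0.0]
force: [-0.6, -0.5, 0.8]
grip_width: 0.13
```

Run:
```python
from ov import *
s=ctrl.capture("side")
to([499.4,110.6,250],-.0915+1.5708)
overlay(s,[],(190,100,390,260),4,"s21")
```

```text
off [ 0.0408 -0.0782  0.2247]  yaw -1.4836 (q6 -0.49) dist 0.241 tcp [ 457.3 -113.9  171.8] jaw -0.0043 down [-4.5e-03  7.0e-04 -1.0e+00] t 45.32 F [-0.3 -0.8 -0.4] g 11.2
```

View pics/s21.png

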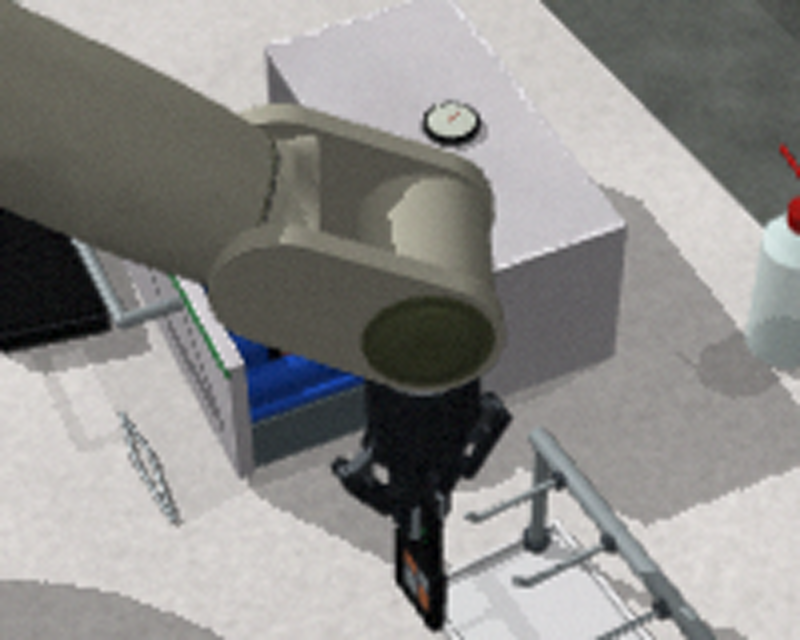

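{"method": "jog_arm", "body": {
  "targets": [
    {"offset": [0.0,-0.035,0.0],"yaw": -0.05},
    {"offset": [0.0,-0.07,0.0],"yaw": -0.17},
    {"offset": [0.003,-0.09,0.01],"yaw": -0.29},
    {"offset": [0.008,-0.09,0.03],"yaw": -0.41},
    {"offset": [0.014,-0.09,0.05],"yaw": -0.53},
    {"offset": [0.018,-0.09,0.07],"yaw": -0.65},
    {"offset": [0.022,-0.09,0.095],"yaw": -0.77},
    {"offset": [0.026,-0.09,0.12],"yaw": -0.89},
    {"offset": [0.03,-0.09,0.145],"yaw": -1.01},
    {"offset": [0.035,-0.09,0.17],"yaw": -1.13},
    {"offset": [0.038,-0.09,0.185],"yaw": -1.25},
    {"offset": [0.038,-0.09,0.185],"yaw": -1.25}
  ]
}}

```text
time_s: 46.32
eef_pos: [496.9, 73.4, 261.6]
ee_rot: [0.574, -0.571, -0.414, 0.416]
force: [0.1, -0.2, 0.0]
grip_width: 0.133
```

Run:
```python
from ov import *
to([499.4,110.5,206],-.0915+1.5708)
```

```text
off [0.0361 0.0556 0.009 ]  yaw -0.2255 (q6 -1.34) dist 0.067 tcp [496.9  73.4 261.6] jaw 1.2538 down [-0.0044  0.0014 -1.    ] t 46.32 F [ 0.1 -0.2  0. ] g 11.4
```

{"method": "jog_arm", "body": {
  "targets": [
    {"offset": [0.015,0,0.004],"yaw": -0.1},
    {"offset": [0.03,0,0.008],"yaw": -0.2},
    {"offset": [0.0361,0,0.009],"yaw": -0.2255},
    {"offset": [0.0361,0.01,0.009],"yaw": -0.2255},
    {"offset": [0.0361,0.025,0.009],"yaw": -0.2255},
    {"offset": [0.0361,0.04,0.009],"yaw": -0.2255},
    {"offset": [0.0361,0.052,0.009],"yaw": -0.2255},
    {"offset": [0.0361,0.0556,0.009],"yaw": -0.2255},
    {"offset": [0.0361,0.0556,0.009],"yaw": -0.2255},
    {"offset": [0.0361,0.0556,0.009],"yaw": -0.2255}
  ]
}}

```text
time_s: 47.15
eef_pos: [499.6, 109.9, 206.2]
ee_rot: [0.524, -0.522, -0.475, 0.477]
force: [-1.0, -0.1, -0.3]
grip_width: 0.136
```

Run:
```python
from ov import *
s=ctrl.capture("side")
to([499.4,110.4,136],-.0915+1.5708)
overlay(s,[],(210,110,310,210),6,"s22")
```

```text
off [0.0002 0.0706 0.0001]  yaw -0.0016 (q6 -1.49) dist 0.071 tcp [499.7 110.1 206.6] jaw 1.4777 down [-0.0033  0.0013 -1.    ] t 47.2 F [ 0.8 -0.3  0.2] g 11.1
```

View pics/s22.png

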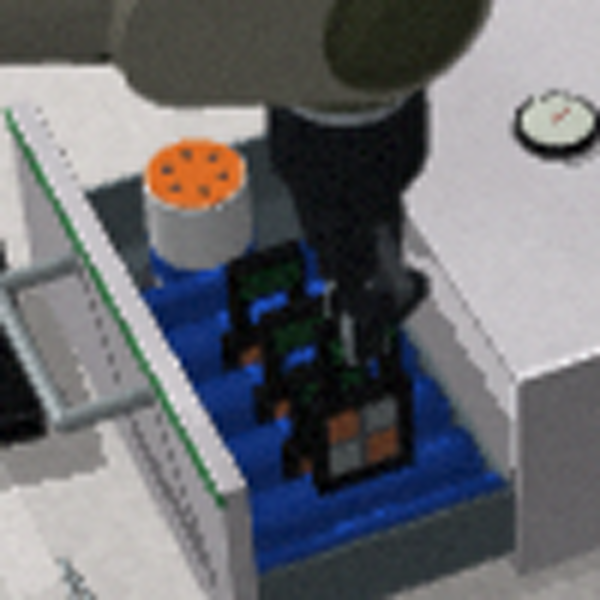

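{"method": "jog_arm", "body": {
  "targets": [
    {"offset": [0.0002,0.003,0.0],"yaw": -0.0016},
    {"offset": [0.0002,0.008,0.0],"yaw": -0.0016},
    {"offset": [0.0002,0.012,0.0],"yaw": -0.0016},
    {"offset": [0.0002,0.016,0.0],"yaw": -0.0016},
    {"offset": [0.0002,0.02,0.0],"yaw": -0.0016},
    {"offset": [0.0002,0.024,0.0],"yaw": -0.0016},
    {"offset": [0.0002,0.028,0.0],"yaw": -0.0016},
    {"offset": [0.0002,0.031,0.0],"yaw": -0.0016},
    {"offset": [0.0002,0.031,0.0],"yaw": -0.0016}
  ]
}}

```text
time_s: 47.95
eef_pos: [499.4, 110.3, 174.9]
ee_rot: [0.524, -0.521, -0.476, 0.477]
force: [0.3, 0.8, -0.7]
grip_width: 0.138
```

{"method": "jog_arm", "body": {
  "targets": [
    {"offset": [0,0.006,0],"yaw": 0},
    {"offset": [0,0.012,0],"yaw": 0},
    {"offset": [0,0.018,0],"yaw": 0},
    {"offset": [0,0.024,0],"yaw": 0},
    {"offset": [0,0.03,0],"yaw": 0},
    {"offset": [0,0.035,0],"yaw": 0},
    {"offset": [0,0.039,0],"yaw": 0},
    {"offset": [0,0.041,0],"yaw": 0},
    {"offset": [0,0.042,0],"yaw": 0},
    {"offset": [0,0.0425,0],"yaw": 0},
    {"offset": [0,0.0425,0],"yaw": 0}
  ]
}}

```text
time_s: 48.87
eef_pos: [499.3, 110.4, 132.5]
ee_rot: [0.524, -0.521, -0.476, 0.477]
force: [-0.3, -0.4, -0.7]
grip_width: 0.135
```

{"method": "jog_arm", "body": {
  "targets": [
    {"offset": [0,0.0007,0],"yaw": 0},
    {"offset": [0,0.0014,0],"yaw": 0},
    {"offset": [0,0.002,0],"yaw": 0},
    {"offset": [0,0.002,0],"yaw": 0}
  ]
}}

```text
time_s: 49.2
eef_pos: [499.7, 110.4, 131.4]
ee_rot: [0.523, -0.521, -0.476, 0.477]
force: [-1.1, -0.7, 6.1]
grip_width: 0.134
```

{"method": "jog_arm", "body": {
  "targets": [
    {"offset": [0,0,0],"yaw": 0},
    {"offset": [0,0,0],"yaw": 0},
    {"offset": [0,0,0],"yaw": 0},
    {"offset": [0,-0.01,0],"yaw": 0},
    {"offset": [0,-0.03,0],"yaw": 0},
    {"offset": [0,-0.06,0],"yaw": 0},
    {"offset": [0,-0.1,0],"yaw": 0},
    {"offset": [0,-0.13,0],"yaw": 0},
    {"offset": [0,-0.13,0],"yaw": 0},
    {"offset": [-0.03,-0.13,0],"yaw": 0},
    {"offset": [-0.07,-0.13,0],"yaw": 0},
    {"offset": [-0.11,-0.13,0],"yaw": 0}
  ],
  "fingers": 0.025
}}

```text
time_s: 50.2
eef_pos: [489.5, -0.0, 261.5]
ee_rot: [0.523, -0.521, -0.477, 0.478]
force: [1.0, 0.3, 0.8]
grip_width: 0.29
```

{"method": "jog_arm", "body": {
  "targets": [
    {"offset": [-0.04,0,0],"yaw": 0.1},
    {"offset": [-0.08,0,0],"yaw": 0.2},
    {"offset": [-0.12,0,0],"yaw": 0.3},
    {"offset": [-0.15,0,0],"yaw": 0.4},
    {"offset": [-0.15,0,0],"yaw": 0.4}
  ]
}}

```text
time_s: 50.62
eef_pos: [475.4, -154.0, 261.3]
ee_rot: [0.609, -0.608, -0.36, 0.362]
force: [0.6, 0.3, 0.3]
grip_width: 0.294
```

Run:
```python
from ov import *
s=ctrl.capture("side");t=ctrl.capture("top")
to([375.5,250.5,210],-.0915)
overlay(s,[],(190,60,360,220),4,"s23");overlay(t,[],(110,110,300,260),4.2,"t23")
```

```text
off [0.306  0.0522 0.277 ]  yaw 1.1718 (q6 -1.62) dist 0.416 tcp [ 475.8 -150.   261.4] jaw 1.0803 down [-0.0025  0.0015 -1.    ] t 50.72 F [-0.2  0.2 -0.9] g 24.9
```

View pics/s23.png

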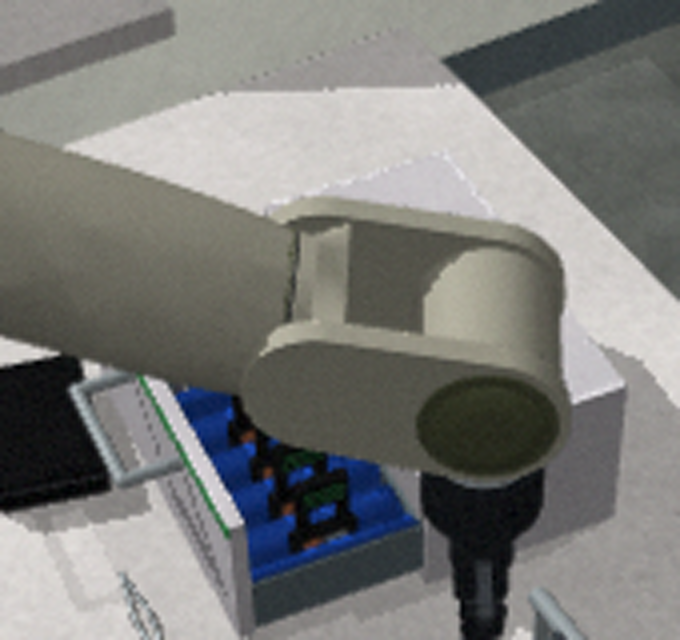

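View pics/t23.png

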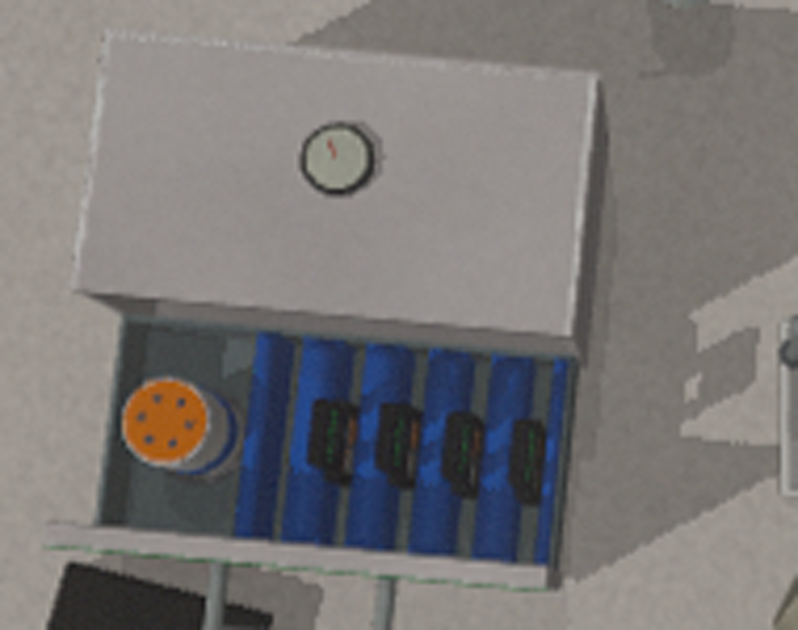

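{"method": "jog_arm", "body": {
  "targets": [
    {"offset": [0.03,0,0.03],"yaw": 0.12},
    {"offset": [0.06,0,0.06],"yaw": 0.24},
    {"offset": [0.09,0,0.09],"yaw": 0.36},
    {"offset": [0.12,0,0.115],"yaw": 0.48},
    {"offset": [0.15,0,0.14],"yaw": 0.6},
    {"offset": [0.18,0,0.165],"yaw": 0.72},
    {"offset": [0.21,0,0.19],"yaw": 0.84},
    {"offset": [0.24,0,0.215],"yaw": 0.96},
    {"offset": [0.27,0,0.24],"yaw": 1.08},
    {"offset": [0.29,0.0,0.26],"yaw": 1.17},
    {"offset": [0.306,0.02,0.277],"yaw": 1.1718},
    {"offset": [0.306,0.04,0.277],"yaw": 1.1718}
  ],
  "fingers": 0.042
}}

```text
time_s: 51.72
eef_pos: [373.8, 255.2, 223.6]
ee_rot: [0.708, -0.705, 0.032, -0.033]
force: [1.1, -0.3, -0.2]
grip_width: 0.489
```

Run:
```python
from ov import *
ctrl.capture("top");t=ctrl.capture("top");s=ctrl.capture("side")
to([375.3,250.6,119],-.0915)
overlay(s,[],(190,60,360,220),4,"s24");
```

```text
off [ 0.0019  0.1026 -0.0006]  yaw 0.0048 (q6 0.42) dist 0.103 tcp [374.  251.3 221.6] jaw -0.0867 down [-5.3e-03  5.0e-04 -1.0e+00] t 51.87 F [ 0.4 -1.1  0.5] g 42.2
```

View pics/s24.png

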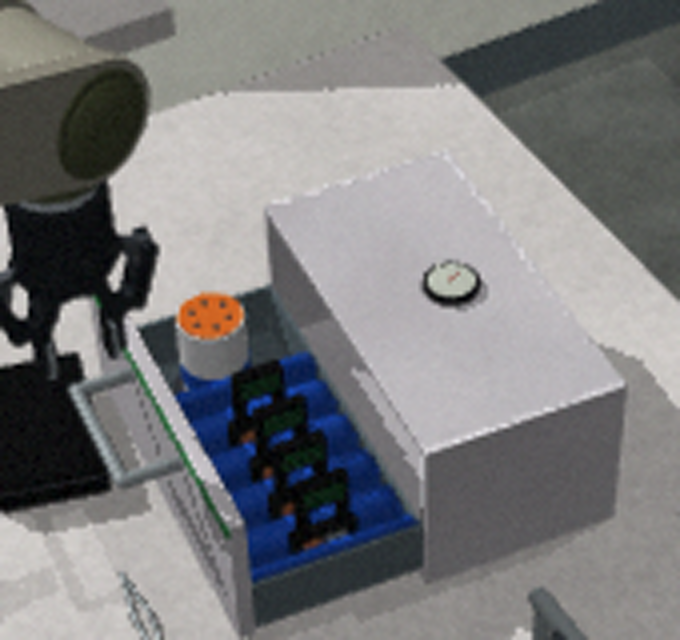

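{"method": "jog_arm", "body": {
  "targets": [
    {"offset": [0.0019,0.02,-0.0006],"yaw": 0.0048},
    {"offset": [0.0019,0.045,-0.0006],"yaw": 0.0048},
    {"offset": [0.0019,0.07,-0.0006],"yaw": 0.0048},
    {"offset": [0.0019,0.09,-0.0006],"yaw": 0.0048},
    {"offset": [0.0019,0.1,-0.0006],"yaw": 0.0048},
    {"offset": [0.0019,0.1026,-0.0006],"yaw": 0.0048},
    {"offset": [0.0019,0.1026,-0.0006],"yaw": 0.0048}
  ]
}}

```text
time_s: 52.45
eef_pos: [376.0, 250.2, 119.8]
ee_rot: [0.707, -0.706, 0.034, -0.031]
force: [0.6, -0.4, 1.5]
grip_width: 0.491
```

{"method": "jog_arm", "body": {
  "targets": [
    {"offset": [0,0,0],"yaw": 0},
    {"offset": [0,0,0],"yaw": 0},
    {"offset": [0,0,0],"yaw": 0},
    {"offset": [0,0,0],"yaw": 0},
    {"offset": [0,0,0],"yaw": 0}
  ],
  "fingers": 0.0,
  "grip_force": 30
}}

```text
time_s: 52.87
eef_pos: [376.6, 250.2, 121.0]
ee_rot: [0.707, -0.706, 0.033, -0.031]
force: [-1.5, -2.8, 6.9]
grip_width: 0.124
```

Run:
```python
from ov import *
f=frame(586,233.9,-.0915); p,r,s=pose()
d=f([[149,0,0]])[0]-f([[0,0,0]])[0]
to(p+d,-.0915)
```

```text
off [ 0.149  -0.0004 -0.    ]  yaw 0.0002 (q6 0.42) dist 0.149 tcp [376.6 250.2 121. ] jaw -0.0913 down [-0.0024  0.001  -1.    ] t 52.87 F [-1.5 -2.8  6.9] g 10.6
```

{"method": "jog_arm", "body": {
  "targets": [
    {"offset": [0.003,0,0],"yaw": 0},
    {"offset": [0.008,0,0],"yaw": 0},
    {"offset": [0.014,0,0],"yaw": 0},
    {"offset": [0.02,0,0],"yaw": 0},
    {"offset": [0.026,0,0],"yaw": 0},
    {"offset": [0.032,0,0],"yaw": 0},
    {"offset": [0.038,0,0],"yaw": 0},
    {"offset": [0.044,0,0],"yaw": 0},
    {"offset": [0.05,0,0],"yaw": 0},
    {"offset": [0.056,0,0],"yaw": 0},
    {"offset": [0.062,0,0],"yaw": 0},
    {"offset": [0.068,0,0],"yaw": 0}
  ]
}}

```text
time_s: 53.87
eef_pos: [445.1, 243.8, 121.0]
ee_rot: [0.707, -0.706, 0.033, -0.032]
force: [-2.5, -2.9, 5.1]
grip_width: 0.127
```

{"method": "jog_arm", "body": {
  "targets": [
    {"offset": [0.006,0,0],"yaw": 0},
    {"offset": [0.012,0,0],"yaw": 0},
    {"offset": [0.018,0,0],"yaw": 0},
    {"offset": [0.024,0,0],"yaw": 0},
    {"offset": [0.03,0,0],"yaw": 0},
    {"offset": [0.036,0,0],"yaw": 0},
    {"offset": [0.042,0,0],"yaw": 0},
    {"offset": [0.048,0,0],"yaw": 0},
    {"offset": [0.054,0,0],"yaw": 0},
    {"offset": [0.06,0,0],"yaw": 0},
    {"offset": [0.066,0,0],"yaw": 0},
    {"offset": [0.068,0,0],"yaw": 0}
  ]
}}

```text
time_s: 54.87
eef_pos: [514.0, 237.4, 121.1]
ee_rot: [0.707, -0.706, 0.033, -0.032]
force: [-2.3, -3.3, 6.2]
grip_width: 0.126
```

{"method": "jog_arm", "body": {
  "targets": [
    {"offset": [0.0015,0,0],"yaw": 0},
    {"offset": [0.003,0,0],"yaw": 0},
    {"offset": [0.0045,0,0],"yaw": 0},
    {"offset": [0.006,0,0],"yaw": 0},
    {"offset": [0.0075,0,0],"yaw": 0},
    {"offset": [0.0085,0,0],"yaw": 0},
    {"offset": [0.0085,0,0],"yaw": 0}
  ]
}}

```text
time_s: 55.45
eef_pos: [522.7, 236.6, 121.1]
ee_rot: [0.707, -0.706, 0.033, -0.032]
force: [-0.8, -2.8, 3.7]
grip_width: 0.125
```

{"method": "jog_arm", "body": {
  "targets": [
    {"offset": [0.001,0,0],"yaw": 0},
    {"offset": [0.002,0,0],"yaw": 0},
    {"offset": [0.003,0,0],"yaw": 0},
    {"offset": [0.003,0,0],"yaw": 0}
  ]
}}

```text
time_s: 55.78
eef_pos: [524.7, 236.4, 121.0]
ee_rot: [0.707, -0.706, 0.034, -0.031]
force: [-8.4, -3.5, 8.7]
grip_width: 0.124
```

{"method": "jog_arm", "body": {
  "targets": [
    {"offset": [0.001,0,0],"yaw": 0},
    {"offset": [0.0018,0,0],"yaw": 0},
    {"offset": [0.0018,0,0],"yaw": 0}
  ]
}}

```text
time_s: 56.03
eef_pos: [524.8, 236.4, 121.0]
ee_rot: [-0.706, 0.706, -0.035, 0.029]
force: [-11.6, -3.4, 11.2]
grip_width: 0.124
```

{"method": "jog_arm", "body": {
  "targets": [
    {"offset": [0,0,0],"yaw": 0},
    {"offset": [0,0,0],"yaw": 0},
    {"offset": [0,0,0],"yaw": 0},
    {"offset": [0,0,0],"yaw": 0},
    {"offset": [0,-0.02,0],"yaw": 0},
    {"offset": [0,-0.05,0],"yaw": 0},
    {"offset": [0,-0.08,0],"yaw": 0},
    {"offset": [0,-0.11,0],"yaw": 0},
    {"offset": [-0.03,-0.13,0],"yaw": 0},
    {"offset": [-0.07,-0.13,-0.02],"yaw": 0},
    {"offset": [-0.1,-0.13,-0.06],"yaw": 0},
    {"offset": [-0.12,-0.13,-0.1],"yaw": 0}
  ],
  "fingers": 0.04
}}

```text
time_s: 57.03
eef_pos: [403.0, 159.4, 252.0]
ee_rot: [0.706, -0.706, 0.034, -0.028]
force: [1.6, -1.4, 1.2]
grip_width: 0.466
```

{"method": "jog_arm", "body": {
  "targets": [
    {"offset": [-0.02,0,-0.04],"yaw": 0},
    {"offset": [-0.04,0,-0.08],"yaw": 0},
    {"offset": [-0.05,0,-0.12],"yaw": 0},
    {"offset": [-0.05,0,-0.16],"yaw": 0},
    {"offset": [-0.05,0,-0.2],"yaw": 0},
    {"offset": [-0.05,0,-0.24],"yaw": 0},
    {"offset": [-0.05,0,-0.25],"yaw": 0},
    {"offset": [-0.05,0,-0.25],"yaw": 0}
  ]
}}

```text
time_s: 57.7
eef_pos: [331.0, -87.7, 252.5]
ee_rot: [-0.706, 0.706, -0.036, 0.03]
force: [-0.1, 0.5, 0.2]
grip_width: 0.472
```

Run:
```python
from ov import *
ctrl.capture("top");t=ctrl.capture("top");s=ctrl.capture("side")
p,_,st=pose();print(p,st['time_s'],st['force'])
overlay(s,[],(190,60,360,220),4,"s25");overlay(t,[],(100,100,440,300),2.3,"t25")
for n in("mouse","slidebox","tweezers"): print(n,[(np.round(x["box"]).tolist(),round(x["score"],2)) for x in ctrl.boxes_of("top",n)])
```

```text
[331.25397555 -84.5251516  252.35657312] 57.85 [-0.37924895  0.4336178  -0.28937596]
mouse [([391.0, 241.0, 416.0, 282.0], 0.69)]
slidebox [([116.0, 243.0, 173.0, 290.0], 0.64)]
tweezers []
```

View pics/s25.png

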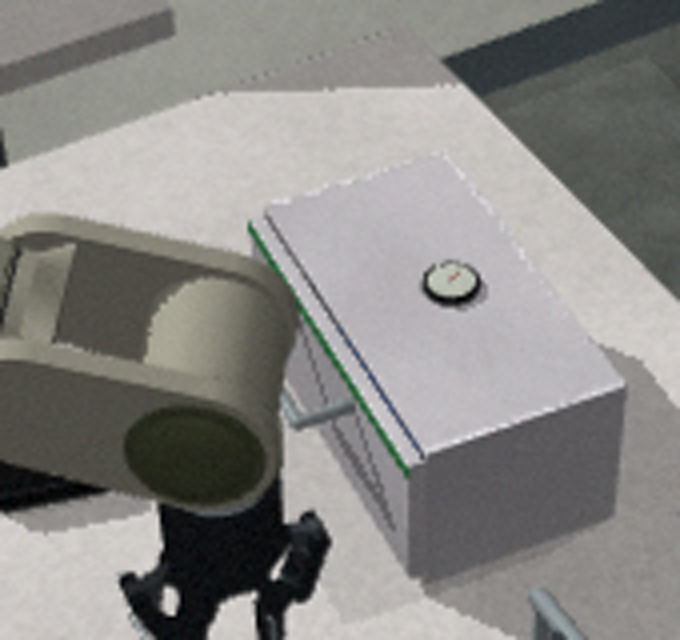

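View pics/t25.png

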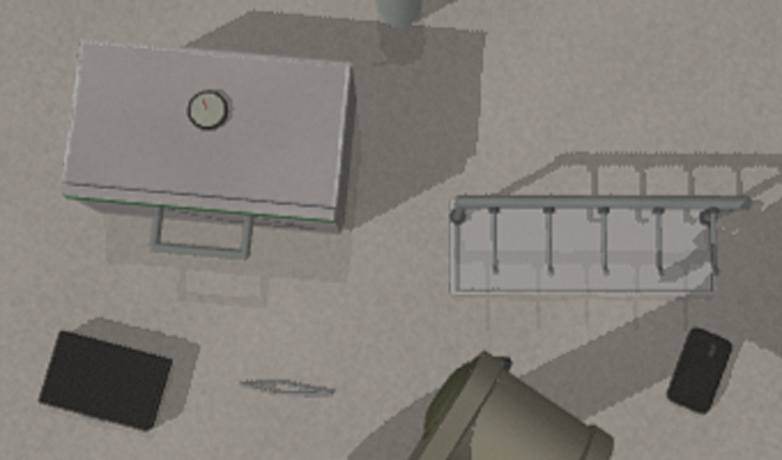

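Run:
```python
from ov import *
t=ctrl.capture("top");s=ctrl.capture("side")
f=frame(586,233.9,-.0915)
inv=lambda P:(P-[586,233.9,0])@R.from_euler('z',-.0915).as_matrix()
print(inv(unproj(t,[np.array([66,196])/2.3+99.5,np.array([335,220])/2.3+99.5],146)).round(1), inv(unproj(t,[np.array([155,250])/2.3+99.5,np.array([248,257])/2.3+99.5],118)).round(1))
for d in(0,):
  cs=boxseg(f,[87.5,0,77.5],[87.5,163,77.5])+drawseg(f,d)
  overlay(t,cs,(110,110,262,225),5,"ot26");overlay(s,cs,(235,90,360,215),4.5,"os26")
```

```text
[[ -12.3  162.   146. ]
 [ -12.2 -157.5  146. ]] [[-64.2  57.6 118. ]
 [-62.6 -55.  118. ]]
```

View pics/os26.png

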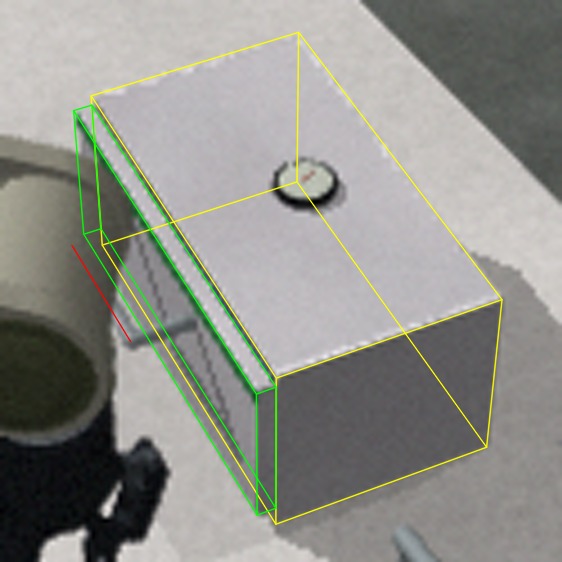

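View pics/ot26.png

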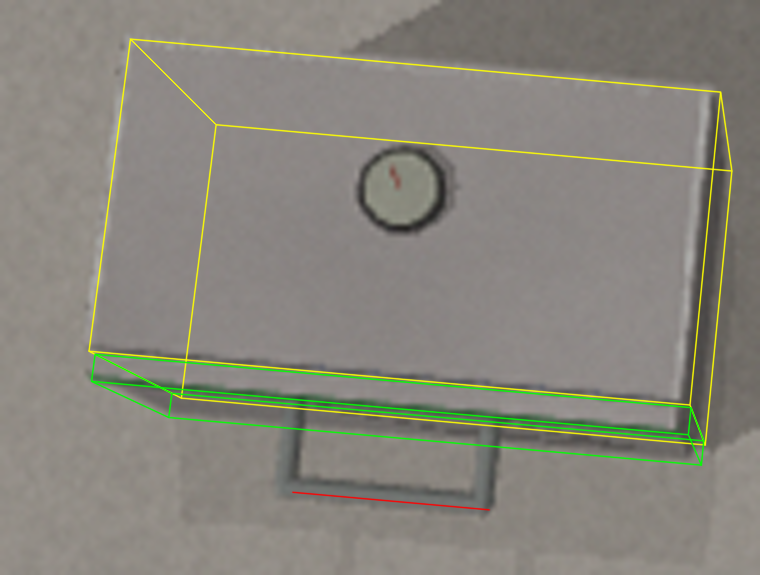

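Run:
```python
from rig import ctrl
print(ctrl.finish_job())
```

```text
the job is handed in; nothing more can be done
None
```

I cleared the rack and handed the job in at about 58 s of robot time; no verdict came back.

**What was done:**
- I pulled the drawer out by its handle and stood the canister in the bay.
- I took the four carriers (on pegs 0, 1, 2 and 4; peg 3 was empty) off their pegs one at a time, each lifted about 14–15 mm and then slid straight off.
- I set them in slots 3, 2, 1 and 0, stopping each when it touched the drawer floor. I then pushed the drawer shut and backed the arm away.

**Last checks:**
- **Forces:** the wrist force read about 1 N at the end of each lift and slide; it was not sampled during the moves. It was 5–9 N when each carrier reached the floor.
- **Contents:** the last pictures with the drawer open show all four carriers upright and right down in their slots, with the canister upright in the bay. I could not see the contents once the drawer was shut.
- **Drawer:** the handle stopped moving under about 12 N of push. The drawn outline of the shut drawer matches both pictures to within about 3 mm, with only a thin seam showing.
- **Bystanders:** the mouse and slide box were found where they started. The network missed the tweezers in the last picture, but they are visible there and look unmoved.

**Disagreements:** the side camera placed things about 3 mm off in y compared with the gripper, so I relied on the top camera. The drawn cabinet outline came out a few millimetres wider than the cabinet looks in the top picture; I measured the slots directly in that picture instead.

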